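Crib up the drip tray and lay the polished bars out to dry

TASK

Lay the freshly rinsed polished bars out to drip-dry over the tray. The tray has a raised rail at one end only, so first pack up the other end level with it, on the tray floor: two slats spaced apart lengthwise of the tray, then the other two spaced apart crosswise on top, parallel to the rail. Then lay every bar that is there lengthwise across the rail and the upper slats, flange down and level, its middle near the middle of the tray's length, with a clear gap between each bar and the next, and leave the bowls, the buffing wheel and the compound where they are.

Things in the scene. Friction and masses are not known exactly. Their poses are not given: they have to be found in the camera images.
- tray: Shallow stainless drip tray, fixed to the bench: 240 (x) x 370 (y) mm, floor sheet 3 mm thick, rim 14 mm high. Origin: centre of its underside; z up; y lengthwise. Across its +y end stands the rail, a round steel bar 10 mm in diameter lying along the tray's x from -95 to +95 mm, at y = +125 mm, its top 43 mm above the tray's underside (40 mm above the tray floor). The rest of the floor, down to the -y end, is bare: the crib goes there.
- slat1_c (a point): Hardwood packing slat, 180 x 24 x 20 mm (20 high as it lies), about 70 g; one of four alike, lying side by side on a 6 mm black rubber mat at one side of the tray. Point at its centre, 10 mm above its underside; x along its length, z up.
- slat2_c (a point): Hardwood packing slat, 180 x 24 x 20 mm (20 high as it lies), about 70 g; one of four alike, lying side by side on a 6 mm black rubber mat at one side of the tray. Point at its centre, 10 mm above its underside; x along its length, z up.
- slat3_c (a point): Hardwood packing slat, 180 x 24 x 20 mm (20 high as it lies), about 70 g; one of four alike, lying side by side on a 6 mm black rubber mat at one side of the tray. Point at its centre, 10 mm above its underside; x along its length, z up.
- slat4_c (a point): Hardwood packing slat, 180 x 24 x 20 mm (20 high as it lies), about 70 g; one of four alike, lying side by side on a 6 mm black rubber mat at one side of the tray. Point at its centre, 10 mm above its underside; x along its length, z up.
- bar1_c (a point): Polished aluminium T-section bar, 320 mm long, about 300 g, lying flange down, web up: flange 32 wide x 5 mm thick, web 8 mm thick and standing 22 mm above the flange (27 mm in all), taken by the web. One of up to four alike (two to four are present), side by side on a 3 mm papered board at the other side of the tray. Point at its centre, 13.5 mm above its underside; x along its length, z up.
- bar2_c (a point): Polished aluminium T-section bar, 320 mm long, about 300 g, lying flange down, web up: flange 32 wide x 5 mm thick, web 8 mm thick and standing 22 mm above the flange (27 mm in all), taken by the web. One of up to four alike (two to four are present), side by side on a 3 mm papered board at the other side of the tray. Point at its centre, 13.5 mm above its underside; x along its length, z up.
- bar3_c (a point): Polished aluminium T-section bar, 320 mm long, about 300 g, lying flange down, web up: flange 32 wide x 5 mm thick, web 8 mm thick and standing 22 mm above the flange (27 mm in all), taken by the web. One of up to four alike (two to four are present), side by side on a 3 mm papered board at the other side of the tray. Point at its centre, 13.5 mm above its underside; x along its length, z up.
- bar4_c (a point): Polished aluminium T-section bar, 320 mm long, about 300 g, lying flange down, web up: flange 32 wide x 5 mm thick, web 8 mm thick and standing 22 mm above the flange (27 mm in all), taken by the web. One of up to four alike (two to four are present), side by side on a 3 mm papered board at the other side of the tray. Point at its centre, 13.5 mm above its underside; x along its length, z up.
- bowl1: Polished steel bowl, 110 mm across, 48 high, standing on the bench beyond the tray; leave it. Origin: centre of its underside.
- bowl2: Another bowl like it; leave it.
- buff: Grey cloth buffing wheel, 120 mm across, 22 thick, lying on the bench beyond the tray; leave it. Origin: centre of its underside.
- compound_bar: Red-brown block of polishing compound, 45 x 120 x 40 mm, on the bench beyond the tray; leave it. Origin: centre of its underside.
There are look-alikes about, which are no part of the job. Leave any purple or turquoise look-alike of the part that bears slat2_c alone.

How it is judged:
On the way:
1. the crib is up before the bars are laid: two slats lengthwise on the tray floor and the other two crosswise on them, parallel to the rail (((z of slat1_c in the frame of tray between 0.009 and 0.017 m and angle between the x axis of slat1_c and the y axis of tray, either way round below 0.2 rad and x of slat1_c in the frame of tray between -0.095 and 0.095 m and y of slat1_c in the frame of tray between -0.1 and 0.01 m) or (z of slat1_c in the frame of tray between 0.029 and 0.037 m and angle between the x axis of slat1_c and the x axis of tray, either way round below 0.15 rad and x of slat1_c in the frame of tray between -0.045 and 0.045 m and y of slat1_c in the frame of tray between -0.165 and 0.04 m)) and ((z of slat2_c in the frame of tray between 0.009 and 0.017 m and angle between the x axis of slat2_c and the y axis of tray, either way round below 0.2 rad and x of slat2_c in the frame of tray between -0.095 and 0.095 m and y of slat2_c in the frame of tray between -0.1 and 0.01 m) or (z of slat2_c in the frame of tray between 0.029 and 0.037 m and angle between the x axis of slat2_c and the x axis of tray, either way round below 0.15 rad and x of slat2_c in the frame of tray between -0.045 and 0.045 m and y of slat2_c in the frame of tray between -0.165 and 0.04 m)) and ((z of slat3_c in the frame of tray between 0.009 and 0.017 m and angle between the x axis of slat3_c and the y axis of tray, either way round below 0.2 rad and x of slat3_c in the frame of tray between -0.095 and 0.095 m and y of slat3_c in the frame of tray between -0.1 and 0.01 m) or (z of slat3_c in the frame of tray between 0.029 and 0.037 m and angle between the x axis of slat3_c and the x axis of tray, either way round below 0.15 rad and x of slat3_c in the frame of tray between -0.045 and 0.045 m and y of slat3_c in the frame of tray between -0.165 and 0.04 m)) and ((z of slat4_c in the frame of tray between 0.009 and 0.017 m and angle between the x axis of slat4_c and the y axis of tray, either way round below 0.2 rad and x of slat4_c in the frame of tray between -0.095 and 0.095 m and y of slat4_c in the frame of tray between -0.1 and 0.01 m) or (z of slat4_c in the frame of tray between 0.029 and 0.037 m and angle between the x axis of slat4_c and the x axis of tray, either way round below 0.15 rad and x of slat4_c in the frame of tray between -0.045 and 0.045 m and y of slat4_c in the frame of tray between -0.165 and 0.04 m)) and z of any of slat1_c, slat2_c, slat3_c in the frame of tray above 0.023 m and z of any of slat1_c, slat2_c, slat3_c in the frame of tray below 0.023 m and z of any of slat1_c, slat2_c, slat4_c in the frame of tray above 0.023 m and z of any of slat1_c, slat2_c, slat4_c in the frame of tray below 0.023 m and z of any of slat1_c, slat3_c, slat4_c in the frame of tray above 0.023 m and z of any of slat1_c, slat3_c, slat4_c in the frame of tray below 0.023 m and z of any of slat2_c, slat3_c, slat4_c in the frame of tray above 0.023 m and z of any of slat2_c, slat3_c, slat4_c in the frame of tray below 0.023 m and distance between slat1_c and slat2_c above 0.042 m and distance between each of slat1_c, slat2_c and slat3_c above 0.042 m and distance between each of slat1_c, slat2_c, slat3_c and slat4_c above 0.042 m), for 0.3 s.
At the end, for the whole second after the job is handed in: Two slats lengthwise on the tray floor (0.2 rad), two crosswise on them (0.15 rad), slat centres over 42 mm apart; every bar at rest across rail and upper slats, level to 0.03 rad, lengthwise to 0.12 rad, middle within 32 mm of the tray's middle, 3 mm or more between bars, none touching (all of step 1 and z of bar1_c in the frame of tray between 0.0525 and 0.0605 m and angle between bar1_c's own x axis and vertical between 1.54 and 1.602 rad and angle between each of bar1_c, bar2_c, bar3_c, bar4_c's own z axis and vertical below 0.1 rad and angle between the x axis of each of bar1_c, bar2_c, bar3_c, bar4_c and the y axis of tray, either way round below 0.12 rad and x of bar1_c in the frame of tray between -0.09 and 0.09 m and y of bar1_c in the frame of tray between -0.032 and 0.032 m and linear speed of each of bar1, bar2, bar3, bar4 below 0.02 m/s and z of bar2_c in the frame of tray between 0.0525 and 0.0605 m and angle between bar2_c's own x axis and vertical between 1.54 and 1.602 rad and x of bar2_c in the frame of tray between -0.09 and 0.09 m and y of bar2_c in the frame of tray between -0.032 and 0.032 m and z of bar3_c in the frame of tray between 0.0525 and 0.0605 m and angle between bar3_c's own x axis and vertical between 1.54 and 1.602 rad and x of bar3_c in the frame of tray between -0.09 and 0.09 m and y of bar3_c in the frame of tray between -0.032 and 0.032 m and z of bar4_c in the frame of tray between 0.0525 and 0.0605 m and angle between bar4_c's own x axis and vertical between 1.54 and 1.602 rad and x of bar4_c in the frame of tray between -0.09 and 0.09 m and y of bar4_c in the frame of tray between -0.032 and 0.032 m and distance between bar1_c and bar2_c above 0.035 m and contact force between bar1 and bar2 below 0.05 N and distance between each of bar1_c, bar2_c and bar3_c above 0.035 m and contact force between each of bar1, bar2 and bar3 below 0.05 N and distance between each of bar1_c, bar2_c, bar3_c and bar4_c above 0.035 m and contact force between each of bar1, bar2, bar3 and bar4 below 0.05 N).
It fails at once if the polished steel bowl is pushed more than 30 mm from its place (distance of bowl1 from where it was at the start of the episode above 0.03 m).
It fails at once if the polished steel bowl is pushed more than 30 mm from its place (distance of bowl2 from where it was at the start of the episode above 0.03 m).
It fails at once if the buffing wheel is pushed more than 30 mm from its place (distance of buff from where it was at the start of the episode above 0.03 m).
It fails at once if the block of polishing compound is pushed more than 30 mm from its place (distance of compound_bar from where it was at the start of the episode above 0.03 m).
Of bar1, bar2, bar3, bar4 only 2 to 4 are there at a start; the rules pass over those that are not, and their reading is None.
At some moment in a run one of bar1, bar2, bar3, bar4 may be knocked a few centimetres aside while the robot is not near it.
It also fails if it takes over 210 s, if anything falls off the work surface, if the arm or the gripper's body presses on something with over 40 N, if the wrist force passes 120 N, or if a joint passes its speed limit or range.

ROBOT

A 6-joint arm with a two-finger parallel gripper is mounted at the origin on the work surface. World frame = base frame: x ahead of the robot, y to its left, z up, the work surface at z = 0. Lengths are in m, angles in rad, forces in N, time in s.
With the tool pointing down it reaches from about 0.25 to 0.775 m from the base axis. Payload 4 kg.
Tool frame: the origin (TCP) lies midway between the tips of the shut fingers; the grasp point (between the pads) lies 19 mm behind it; z points along the fingers, x is the direction in which the jaws open and shut, and the axes are right-handed (so a half turn about z gives the same grasp; the last joint's range is limited). The gripper opens to 94 mm and grips with 3 to 60 N. Pads are 16 mm wide; open, the fingers measure 119 mm over their backs; the gripper's body (75 mm by 177 mm) begins 78 mm behind the grasp point.
Start: joints at [-1.216, 0.087, 1.371, -0, 1.684, -0.103], TCP at [0.243, -0.493, 0.206] pointing down, gripper open.
Joint ranges: [-3.1, 3.1], [-0.76, 2.03], [0.27, 2.55], [-1.08, 4.22], [0.17, 2.65], [-2.57, 2.57]. Speed limits (rad/s): [2.79, 2.79, 3.14, 3.14, 3.14, 3.14].

INTERFACE

Orientations are given as [roll, pitch, yaw] about the fixed x, y, z axes, in that order (R = Rz(yaw) Ry(pitch) Rx(roll)).
In Python, from bench import * gives the robot as it stands.
- The arm moves only by the tool send_rows, never from a script. Its argument "rows" is one flat list of numbers, 7 for each row, row after row: the shift along the world's x, y, z in mm, then the turn, a rotation vector about the world's x, y, z in degrees, then the opening, from 0 (shut) to 1 (fully open). A call has exactly 8 rows; each row shifts and turns the commanded pose from where the row before left it; what a row does not reach is not made up. A row lasts 1/8 s, in which the tool goes at most 62.5 mm and 10.7 degrees, less where a joint would pass 70% of its speed; a pose out of reach is approached as far as the arm can. A call is refused whole if a number of a shift passes 62.5 or a number of a turn 10.7, either way. A call with a gripper value outside its range is refused whole. The fingers move at their own pace and stop on an object; the grip force is fixed at half the most. Time passes only in rows, so rows that do not move let the fingers close, or fill a call up. It gives the time, the measured TCP pose, the force and the opening at its end, in the units of the state.
- get_obs(): the state, without advancing time (a new reading comes with each control period).
- snapshot(name): name is "scene" or "top" or "wrist"; returns a dict with "color" (420x560x3 uint8, red, green, blue), "intrinsics" (3x3 intrinsics, pixels), "distortion" ([k1, k2, p1, p2, k3] as OpenCV has them; the pictures are not rectified), "rvec" (rotation vector, rad) and "tvec" (3), from world to camera coordinates, as OpenCV has them; the wrist camera has in their place "T_tool_cam" (4x4, takes a point from camera to tool coordinates, whose origin is the TCP and whose axes are the tool frame's). Camera axes: x right, y down, z forward; pixel columns grow to the right and rows downward; lengths in m; the calibration is good to about 2 mm. A picture is of the moment at which its call begins: read the wrist's pose just before it. There is no depth.
- close_job(): hands the job in, once; it reports no verdict.
The state is a dict: "time": time; "joint_positions": joint angles; "qvel": joint speeds; "joint_torque": joint torques, N m; "tool_pos": TCP position; "ee_rot": TCP orientation; "wrist_force": force on the tool from outside, world axes, zero at the start; "wrist_torque": the same for the moment, N m; "width": finger opening in m.
Only numpy, scipy, OpenCV 4.12 (cv2) and the standard library are available. Lean on these libraries where they do the work, as an engineer would, in place of code of your own. Each camera call takes 0.05 s, during which the arm holds its last target.

## Working session

There is one attempt and no reset: what is moved stays moved. The work goes in short steps, Python scripts to look and compute and a tool call to move; the robot and the scene stay as the last step left them, time stands still between calls to the robot, and variables do not carry over. Pictures are saved under pics/ and viewed, and the job is handed in when it is done.

Besides the shell and the picture viewer there is one more tool, called after "Call:" by a JSON object that holds its "method" and its "body", one argument or row to a line. send_rows: Moves the arm, as the interface text tells. Its arguments: {"type":"object","properties":{"rows":{"type":"array","items":{"type":"number"}}},"required":["rows"]}

```bash
mkdir -p pics; ls
python3 - <<'E'
from bench import *
import cv2
o=get_obs(); print(o)
for n in ["scene","top","wrist"]:
    s=snapshot(n); cv2.imwrite(f"pics/{n}0.png",s["color"][:,:,::-1])
    print(n,{k:v for k,v in s.items() if k!="color"})
E
```

```text
pics
{'time': 0.0, 'joint_positions': array([-1.21609158e+00,  8.79353646e-02,  1.37220678e+00,  1.60954057e-05,
        1.68361368e+00, -1.03117502e-01]), 'qvel': array([ 0.0013533 ,  0.00117416,  0.00020038,  0.00138414, -0.0001661 ,
       -0.0002888 ]), 'joint_torque': array([-9.10124945e-04, -3.40187967e+01, -3.02425039e+01,  7.18131778e-02,
        3.30057729e-02, -1.71739493e-04]), 'tool_pos': array([ 0.24290155, -0.49285471,  0.204339  ]), 'ee_rot': array([-3.14135408e+00,  2.15003367e-03, -1.11297203e+00]), 'wrist_force': array([ 1.20394325, -0.92538587,  1.38889237]), 'wrist_torque': array([ 0.00108916,  0.04388726, -0.01482525]), 'width': 0.09359815205139566}
scene {'intrinsics': array([[474.45344181,   0.        , 288.75823719],
       [  0.        , 474.45344181, 216.82948293],
       [  0.        ,   0.        ,   1.        ]]), 'distortion': array([0.00645765, 0.        , 0.        , 0.        , 0.        ]), 'rvec': array([ 1.21329961,  2.21412085, -1.00675689]), 'tvec': array([ 0.33265301, -0.20818439,  1.76205865])}
top {'intrinsics': array([[483.06752493,   0.     
[... 243 characters left out ...]
14863449,  0.17956027]), 'tvec': array([-0.04352115,  0.53018054,  1.32084155])}
wrist {'intrinsics': array([[325.8773461 ,   0.        , 278.32154308],
       [  0.        , 325.8773461 , 208.81234197],
       [  0.        ,   0.        ,   1.        ]]), 'distortion': array([-0.04835613,  0.        ,  0.        ,  0.        ,  0.        ]), 'T_tool_cam': array([[ 9.99998883e-01,  1.10762269e-03, -1.00315090e-03,
         7.56177012e-05],
       [-7.83674624e-04,  9.60271700e-01,  2.79065669e-01,
        -8.32463316e-02],
       [ 1.27239689e-03, -2.79064572e-01,  9.60271496e-01,
        -1.79385910e-01],
       [ 0.00000000e+00,  0.00000000e+00,  0.00000000e+00,
         1.00000000e+00]])}
```

View pics/scene0.png

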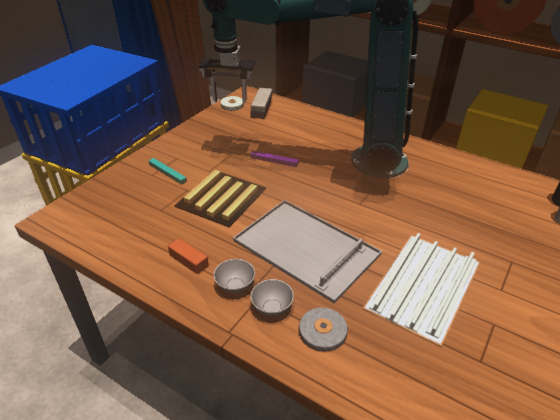

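View pics/top0.png

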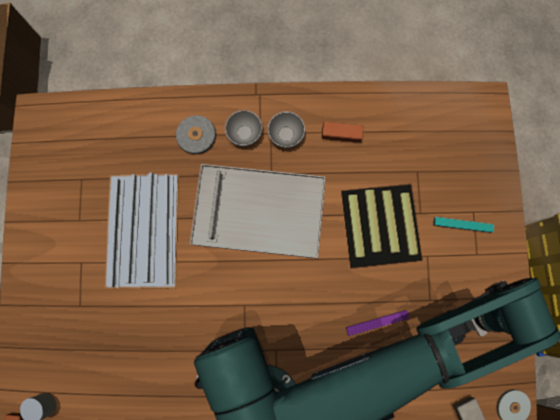

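View pics/wrist0.png

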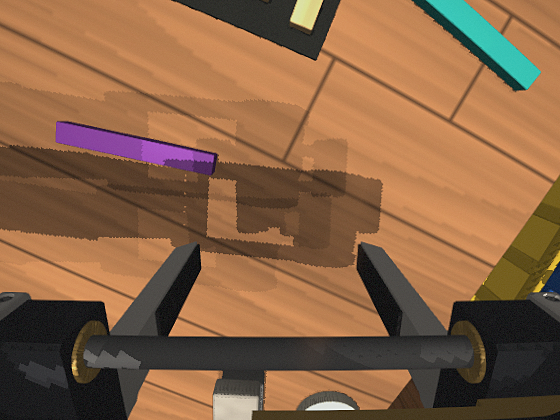

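The top picture shows the tray at about (260,210) with its rail at (215,205). Four pale-yellow slats lie on the black mat at (358,225), (375,221), (391,219) and (409,222), and the bars lie on white paper at (142,230). The look-alikes are the turquoise stick at (463,225) and the purple one at (377,323). Next I'll look at close crops.

```bash
cat > h.py <<'E'
from bench import *
import cv2, numpy as np
from scipy.spatial.transform import Rotation as R
def snap(n):
    o=get_obs(); s=snapshot(n); return s,o
def cam(s,o):
    """returns Rwc, C : camera->world rot, centre"""
    if "rvec" in s:
        Rm=cv2.Rodrigues(np.array(s["rvec"]))[0]; return Rm.T, -Rm.T@np.array(s["tvec"])
    Rt=R.from_euler('xyz',o["ee_rot"]).as_matrix(); T=s["T_tool_cam"]
    return Rt@T[:3,:3], Rt@T[:3,3]+o["tool_pos"]
def pix2w(s,o,px,z):
    px=np.array(px,float).reshape(-1,1,2)
    u=cv2.undistortPoints(px,s["intrinsics"],s["distortion"]).reshape(-1,2)
    Rw,C=cam(s,o); d=np.c_[u,np.ones(len(u))]@Rw.T
    t=(z-C[2])/d[:,2]; return C+d*t[:,None]
def w2pix(s,o,P):
    Rw,C=cam(s,o); Rm=Rw.T; 
    return cv2.projectPoints(np.array(P,float).reshape(-1,1,3),cv2.Rodrigues(Rm)[0],-Rm@C,s["intrinsics"],s["distortion"])[0].reshape(-1,2)
def save(n,img,f=1,box=None):
    if box: img=img[box[1]:box[3],box[0]:box[2]]
    img=cv2.resize(img,None,fx=f,fy=f,interpolation=cv2.INTER_CUBIC)
    cv2.imwrite(f"pics/{n}.png",img[:,:,::-1])
E
python3 - <<'E'
from h import *
s,o=snap("top")
save("t1_slats",s["color"],7,(335,175,425,275))
save("t1_bars",s["color"],5,(95,165,190,295))
save("t1_tray",s["color"],5,(185,155,335,265))
c=s["color"]; hsv=cv2.cvtColor(c,cv2.COLOR_RGB2HSV)
print(hsv[225,358],hsv[225,463],hsv[323,377], c[230,142])
m=cv2.inRange(hsv,(22,60,120),(40,255,255)); m[:, :335]=0;m[:,425:]=0;m[:170]=0;m[280:]=0
cs,_=cv2.findContours(m,cv2.RETR_EXTERNAL,cv2.CHAIN_APPROX_NONE)
for k in cs:
    if cv2.contourArea(k)<100: continue
    r=cv2.minAreaRect(k); 
    P=pix2w(s,o,cv2.boxPoints(r),0.026); cen=P.mean(0)
    e=[P[1]-P[0],P[2]-P[1]]; L=[np.linalg.norm(v) for v in e]; v=e[int(np.argmax(L))]
    print(np.round(r[0]),np.round(cen,4),np.round(L,4),"ang",np.degrees(np.arctan2(v[1],v[0])))
E
```

```text
[ 25 107 165] [ 86 177 148] [143 150 114] [163 169 177]
[356. 225.] [ 0.4881 -0.2785  0.026 ] [0.0238 0.1798] ang -175.316289045373
[409. 223.] [ 0.4909 -0.4332  0.026 ] [0.0249 0.1799] ang -175.8057496147096
[390. 221.] [ 0.4986 -0.3791  0.026 ] [0.0238 0.179 ] ang -174.93497359857344
[373. 220.] [ 0.5018 -0.3281  0.026 ] [0.025  0.1798] ang -176.4641688444399
```

```bash
cat > /dev/null
python3 - <<'E'
from h import *
a=cv2.imread("pics/t1_slats.png");print(a.shape)
a=cv2.imread("pics/t1_bars.png");print(a.shape)
E
```

```text
(700, 630, 3)
(650, 475, 3)
```

View pics/t1_bars.png

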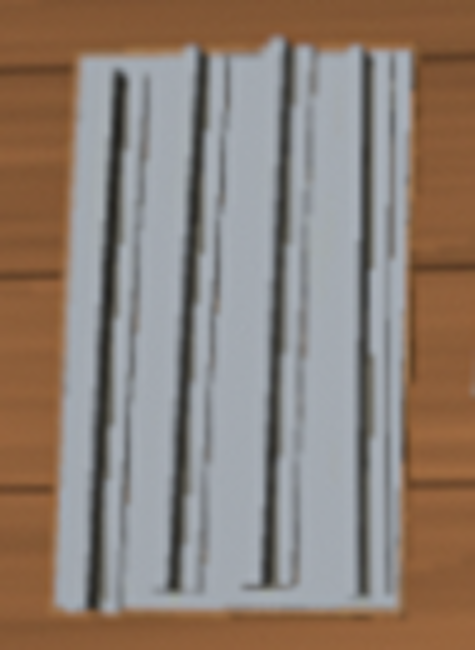

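View pics/t1_tray.png

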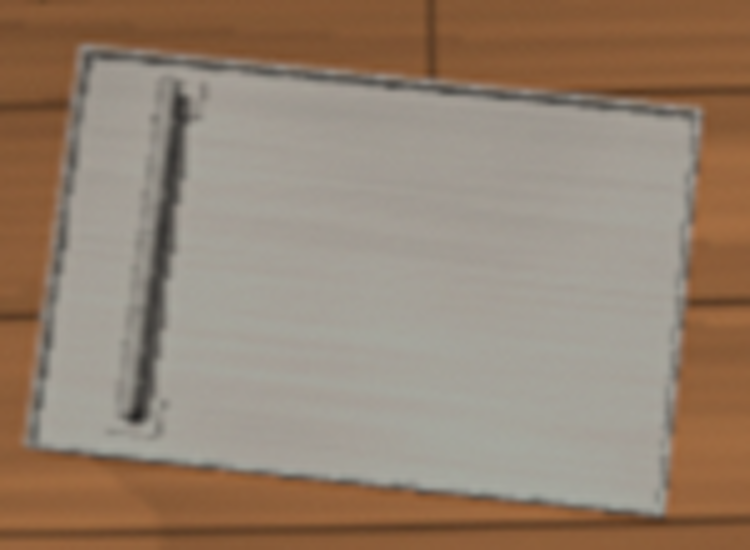

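View pics/t1_slats.png

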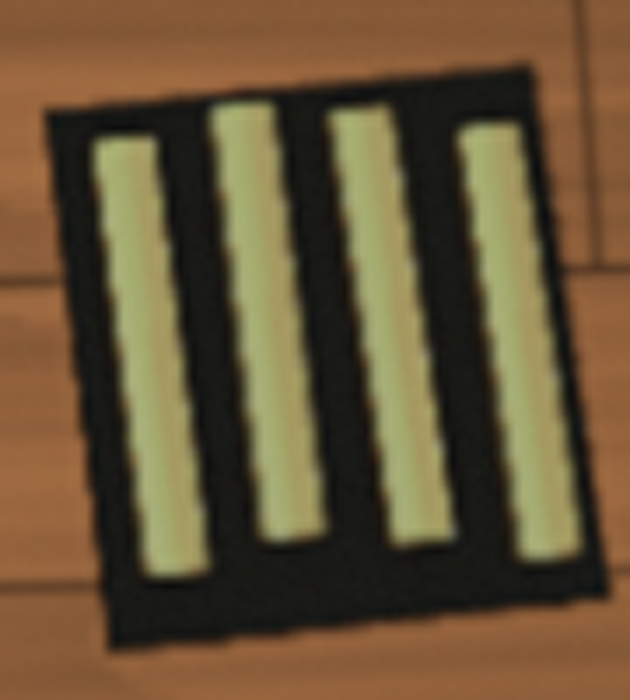

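Run:
```python
from h import *
s,o=snap("top"); print("cam",cam(s,o)[1])
c=s["color"]; hsv=cv2.cvtColor(c,cv2.COLOR_RGB2HSV)
m=cv2.inRange(hsv,(0,0,0),(180,60,255)); m[:,:184]=0;m[:,335:]=0;m[:157]=0;m[266:]=0
m=cv2.morphologyEx(m,cv2.MORPH_CLOSE,np.ones((7,7)))
cs,_=cv2.findContours(m,cv2.RETR_EXTERNAL,cv2.CHAIN_APPROX_NONE)
k=max(cs,key=cv2.contourArea); P=cv2.approxPolyDP(cv2.convexHull(k),6,True)[:,0]; print(P.tolist())
W=pix2w(s,o,P,0.014); print(W.round(4), W.mean(0))
for i in range(len(W)): v=W[(i+1)%len(W)]-W[i]; print(np.linalg.norm(v), np.degrees(np.arctan2(v[1],v[0])))
q=np.array([(201,164),(325.4,176),(317.8,258),(190.6,243.6)]); W=pix2w(s,o,q,0.014); print(W.round(4),W.mean(0))
for i in range(len(W)): v=W[(i+1)%len(W)]-W[i]; print(np.linalg.norm(v), np.degrees(np.arctan2(v[1],v[0])))
# bar web tops: dark line left edge (crop px/5 + (95,165))
for a,b in [((113,72),(86,606)),((190,50),(168,590)),((278,45),(262,585)),((361,52),(358,596))]:
    q=np.array([a,b])/5+np.array([95,165]); W=pix2w(s,o,q,0.030); v=W[0]-W[1]
    print("bar",W.round(4).tolist(),np.linalg.norm(v).round(4),np.degrees(np.arctan2(v[1],v[0])).round(1))
```

```text
cam [ 0.28987065 -0.06224876  1.392734  ]
[[201, 164], [324, 177], [317, 257], [190, 243]]
[[ 0.6832  0.1702  0.014 ]
 [ 0.6349 -0.1929  0.014 ]
 [ 0.4005 -0.1642  0.014 ]
 [ 0.4481  0.2003  0.014 ]] [0.54166448 0.00338099 0.014     ]
0.3662810977052076 -97.5849997776229
0.23614570699213158 173.01964362558866
0.36759907246743034 82.54693829930079
0.2369819601898662 -7.300914776996083
[[ 0.6832  0.1702  0.014 ]
 [ 0.6378 -0.1971  0.014 ]
 [ 0.3975 -0.1664  0.014 ]
 [ 0.4464  0.1986  0.014 ]] [0.54122916 0.00133029 0.014     ]
0.3701159551216486 -97.046609206713
0.24221045822442946 172.70648586885235
0.36817323519700534 82.37978044784276
0.238524109625548 -6.826236741948123
bar [[0.6391, 0.4174, 0.03], [0.3256, 0.4228, 0.03]] 0.3135 -1.0
bar [[0.6511, 0.3707, 0.03], [0.3345, 0.3744, 0.03]] 0.3166 -0.7
bar [[0.6525, 0.3174, 0.03], [0.3369, 0.3194, 0.03]] 0.3156 -0.4
bar [[0.6468, 0.2674, 0.03], [0.3302, 0.2637, 0.03]] 0.3167 0.7
```

Call:
{"method": "send_rows", "body": {
  "rows": [41,36,-13,0,0,-7.2,0.4,41,36,-13,0,0,-7.2,0.4,41,36,-13,0,0,-7.2,0.4,41,36,-13,0,0,0,0.4,41,36,-13,0,0,0,0.4,40,35,-13,0,0,0,0.4,0,0,0,0,0,0,0.4,0,0,0,0,0,0,0.4]
}}

```text
time: 1.25
tool_pos: [0.4878, -0.2786, 0.1275]
ee_rot: [3.141, -0.001, -1.49]
wrist_force: [0.0, -1.1, 0.1]
width: 0.0377
```

```bash
cat > slats.py <<'E'
from h import *
import sys
def find(name,z=0.026):
    s,o=snap(name); c=s["color"]; hsv=cv2.cvtColor(c,cv2.COLOR_RGB2HSV)
    m=cv2.inRange(hsv,(20,60,100),(40,255,255)); m=cv2.morphologyEx(m,cv2.MORPH_OPEN,np.ones((3,3)))
    cs,_=cv2.findContours(m,cv2.RETR_EXTERNAL,cv2.CHAIN_APPROX_NONE)
    for k in cs:
        if cv2.contourArea(k)<100: continue
        # rectangle fitted in world plane
        W=pix2w(s,o,k[:,0],z); r=cv2.minAreaRect((W[:,:2]*1000).astype(np.float32))
        P=cv2.boxPoints(r); e=[P[1]-P[0],P[2]-P[1]]; L=[np.linalg.norm(v) for v in e]; v=e[int(np.argmax(L))]
        a=np.degrees(np.arctan2(v[1],v[0]))
        a=(a+90)%180-90
        if max(L)<60 or max(L)>250 or min(L)>45: continue
        print(name,"px",k[:,0].mean(0).round(),"cen mm",np.round(r[0],1),"size",np.round(sorted(L),1),"ang",round(a,1))
    return s,o
if __name__=="__main__":
    n=sys.argv[1]; s,o=find(n); print(o["tool_pos"].round(4),np.degrees(o["ee_rot"]).round(1)); save(sys.argv[2],s["color"])
E
python3 slats.py wrist w1; python3 slats.py top t2
```

```text
wrist px [444. 207.] cen mm [ 494.5 -428.9] size [ 23.7 177.3] ang 4.9
wrist px [276. 141.] cen mm [ 548.  -270.5] size [22.9 66.2] ang 5.2
wrist px [393. 141.] cen mm [ 554.3 -371.1] size [23.6 74.3] ang 5.3
[ 0.4878 -0.2786  0.1275] [180.   -0.  -85.3]
top px [411. 239.] cen mm [ 446.7 -436.3] size [26.1 92.6] ang 5.1
[ 0.4876 -0.2792  0.1278] [180.   -0.  -85.4]
```

View pics/w1.png

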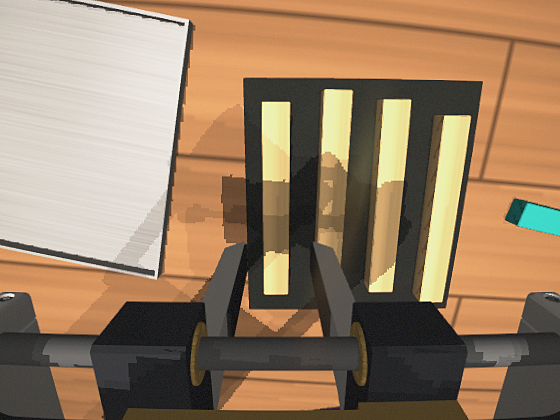

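The wrist view shows four slats, at px x of 276, 336, 388 and 446. The nearest one at (276,195) is centred between the fingers. The only look-alike in view is the turquoise one at (535,212). I'll grasp the nearest slat.

Call:
{"method": "send_rows", "body": {
  "rows": [0,1,-40,0,0,0,0.4,0,0,-40,0,0,0,0.4,0,0,-25,0,0,0,0.4,0,0,-12,0,0,0,0.4,0,0,0,0,0,0,0,0,0,0,0,0,0,0,0,0,0,0,0,0,0,0,0,0,0,0,0,0]
}}

```text
time: 2.35
tool_pos: [0.4888, -0.278, 0.0119]
ee_rot: [-3.14, -0.002, -1.49]
wrist_force: [-0.8, -0.7, 1.3]
width: 0.0237
```

Call:
{"method": "send_rows", "body": {
  "rows": [0,0,40,0,0,0,0,0,0,40,0,0,0,0,17,35,0,0,0,10,0,17,35,0,0,0,10,0,18,36,0,0,0,10,0,18,36,0,0,0,10,0,17,35,0,0,0,10,0,18,36,0,0,0,10,0]
}}

```text
time: 3.35
tool_pos: [0.5936, -0.0631, 0.0907]
ee_rot: [-3.142, -0.0, -0.437]
wrist_force: [0.1, 0.7, -0.4]
width: 0.0231
```

Call:
{"method": "send_rows", "body": {
  "rows": [0,0,0,0,0,9,0,0,0,0,0,0,9,0,0,0,-30,0,0,0,0,0,0,-30,0,0,0,0,0,0,-12,0,0,0,0,0,0,0,0,0,0,0,0,0,0,0,0,0,0,0,0,0,0,0,0,0]
}}

```text
time: 4.35
tool_pos: [0.5942, -0.0646, 0.0201]
ee_rot: [3.141, -0.003, -0.129]
wrist_force: [0.4, -0.7, -0.5]
width: 0.0236
```

Run:
```python
from h import *
s,o=snap("scene"); save("s2",s["color"],4,(220,180,400,320)); s,o=snap("wrist"); save("w2",s["color"])
```

```text
(no output)
```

View pics/s2.png

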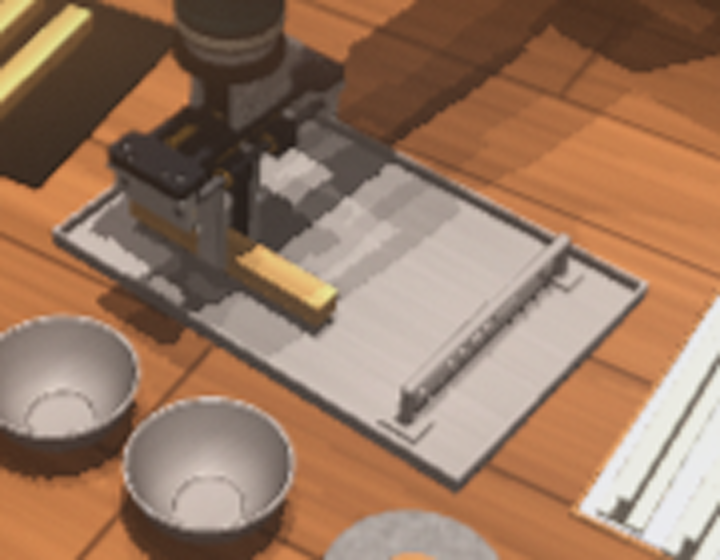

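View pics/w2.png

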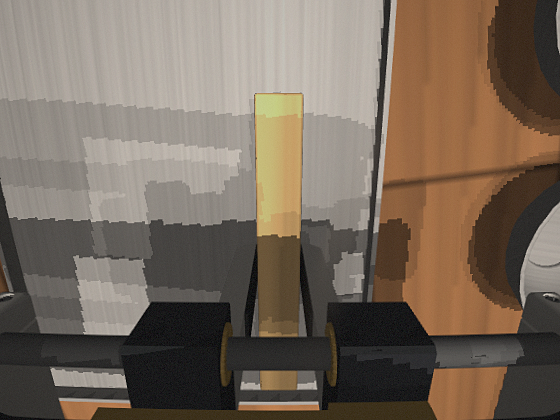

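Call:
{"method": "send_rows", "body": {
  "rows": [0,0,-6,0,0,0,0,0,0,-4,0,0,0,0,0,0,0,0,0,0,0,0,0,0,0,0,0,0.4,0,0,0,0,0,0,0.4,0,0,0,0,0,0,0.4,0,0,50,0,0,0,0.4,0,0,50,0,0,0,0.4]
}}

```text
time: 5.45
tool_pos: [0.5924, -0.0643, 0.1086]
ee_rot: [-3.141, 0.002, -0.129]
wrist_force: [0.4, -0.6, 0.6]
width: 0.0374
```

Call:
{"method": "send_rows", "body": {
  "rows": [-11,-33,0,0,0,-10,0.4,-12,-33,0,0,0,-10,0.4,-11,-33,0,0,0,-10,0.4,-12,-33,0,0,0,-10,0.4,-11,-33,0,0,0,-10,0.4,-12,-33,0,0,0,-10,0.4,-11,-32,0,0,0,-9,0.4,-12,-32,0,0,0,-9,0.4]
}}

```text
time: 6.45
tool_pos: [0.5007, -0.3274, 0.1084]
ee_rot: [-3.141, -0.0, -1.495]
wrist_force: [-0.3, 0.1, -0.3]
width: 0.0379
```

```bash
python3 slats.py wrist w3; python3 slats.py top t3
```

```text
wrist px [279. 143.] cen mm [ 560.9 -321.4] size [23.1 66.7] ang 3.3
[ 0.5007 -0.3274  0.1084] [-180.    -0.   -85.7]
top px [281. 192.] cen mm [591.  -65.2] size [ 23.9 177. ] ang 82.6
[ 0.4989 -0.3316  0.1083] [179.9  -0.2 -86.1]
```

View pics/w3.png

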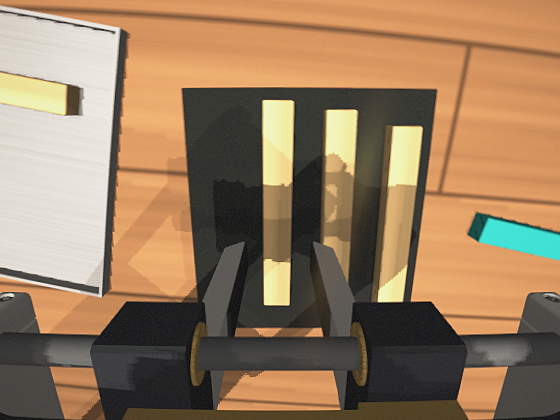

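View pics/t3.png

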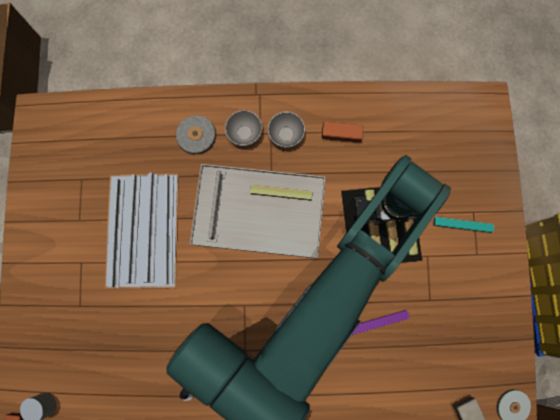

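Slat 1 lies at (281,192) on the tray, lengthwise at 82.6°. The second slat is between the fingers at px (278,200) in the wrist view.

Call:
{"method": "send_rows", "body": {
  "rows": [2,4,-35,0,0,0,0.4,0,0,-30,0,0,0,0.4,0,0,-22,0,0,0,0.4,0,0,-11,0,0,0,0.4,0,0,0,0,0,0,0,0,0,0,0,0,0,0,0,0,0,0,0,0,0,0,0,0,0,0,0,0]
}}

```text
time: 7.55
tool_pos: [0.5036, -0.3227, 0.0115]
ee_rot: [-3.14, -0.001, -1.49]
wrist_force: [-0.3, 0.2, 0.6]
width: 0.0236
```

Call:
{"method": "send_rows", "body": {
  "rows": [0,0,40,0,0,0,0,0,0,40,0,0,0,0,-5,45,0,0,0,10,0,-5,45,0,0,0,10,0,-5,45,0,0,0,10,0,-5,46,0,0,0,10,0,-5,46,0,0,0,10,0,-4,46,0,0,0,10,0]
}}

```text
time: 8.55
tool_pos: [0.4739, -0.048, 0.091]
ee_rot: [-3.141, -0.001, -0.437]
wrist_force: [0.5, 0.4, -0.4]
width: 0.0237
```

Call:
{"method": "send_rows", "body": {
  "rows": [0,0,0,0,0,9,0,0,0,0,0,0,9,0,0,0,-30,0,0,0,0,0,0,-30,0,0,0,0,0,0,-12,0,0,0,0,0,0,0,0,0,0,0,0,0,0,0,0,0,0,0,0,0,0,0,0,0]
}}

```text
time: 9.55
tool_pos: [0.4752, -0.0496, 0.0199]
ee_rot: [3.141, -0.003, -0.129]
wrist_force: [0.5, -0.2, -0.3]
width: 0.0237
```

Call:
{"method": "send_rows", "body": {
  "rows": [0,0,-6,0,0,0,0,0,0,-4,0,0,0,0,0,0,0,0,0,0,0,0,0,0,0,0,0,0.4,0,0,0,0,0,0,0.4,0,0,0,0,0,0,0.4,0,0,50,0,0,0,0.4,0,0,50,0,0,0,0.4]
}}

```text
time: 10.55
tool_pos: [0.4734, -0.0492, 0.109]
ee_rot: [-3.141, 0.002, -0.129]
wrist_force: [1.5, -0.6, 0.2]
width: 0.0375
```

Call:
{"method": "send_rows", "body": {
  "rows": [3,-41,0,0,0,-10,0.4,3,-41,0,0,0,-10,0.4,3,-41,0,0,0,-10,0.4,3,-41,0,0,0,-10,0.4,3,-41,0,0,0,-10,0.4,3,-41,0,0,0,-10,0.4,4,-41,0,0,0,-9,0.4,4,-40,0,0,0,-9,0.4]
}}

```text
time: 11.55
tool_pos: [0.5, -0.3778, 0.1083]
ee_rot: [3.142, 0.0, -1.495]
wrist_force: [-0.2, 0.4, -0.3]
width: 0.0376
```

```bash
python3 slats.py wrist w4; python3 slats.py top t4
```

```text
wrist px [279. 144.] cen mm [ 559.5 -371.5] size [23.6 63.5] ang 5.0
[ 0.5    -0.3778  0.1083] [180.    0.  -85.7]
top px [277. 233.] cen mm [471.8 -51.9] size [ 24.5 178. ] ang 82.6
top px [281. 192.] cen mm [590.9 -65.2] size [ 24. 177.] ang 82.6
[ 0.4996 -0.383   0.1079] [180.   -0.3 -86.1]
```

View pics/w4.png

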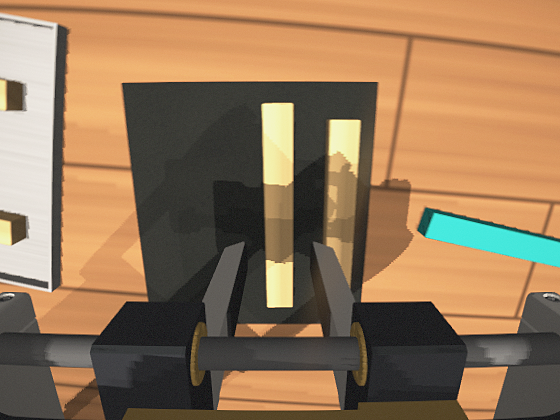

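Both lower slats now lie on the tray, 82.6° and 120 mm apart. The third slat is between the fingers at px (278,205).

Call:
{"method": "send_rows", "body": {
  "rows": [0,6,-35,0,0,0,0.4,0,0,-30,0,0,0,0.4,0,0,-22,0,0,0,0.4,0,0,-11,0,0,0,0.4,0,0,0,0,0,0,0,0,0,0,0,0,0,0,0,0,0,0,0,0,0,0,0,0,0,0,0,0]
}}

```text
time: 12.65
tool_pos: [0.4998, -0.3694, 0.0098]
ee_rot: [3.141, 0.002, -1.489]
wrist_force: [-0.2, 0.2, -0.0]
width: 0.0201
```

Run:
```python
from h import *
s,o=snap("wrist"); save("w5",s["color"]); print(o["tool_pos"],o["width"],o["wrist_force"])
s,o=snap("scene"); save("s5",s["color"],5,(160,150,300,250))
```

```text
[ 0.49983084 -0.36937231  0.0097707 ] 0.02009653573473007 [-0.15981782  0.1778153  -0.0117627 ]
```

View pics/w5.png

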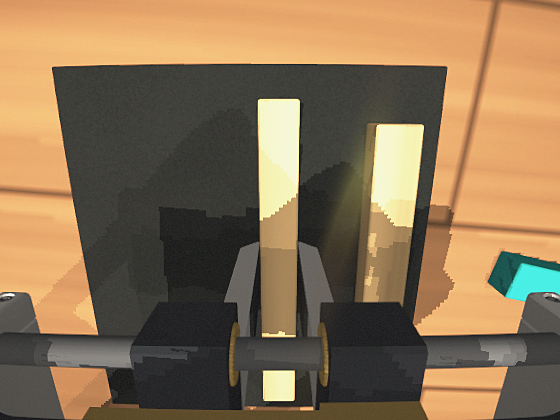

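View pics/s5.png

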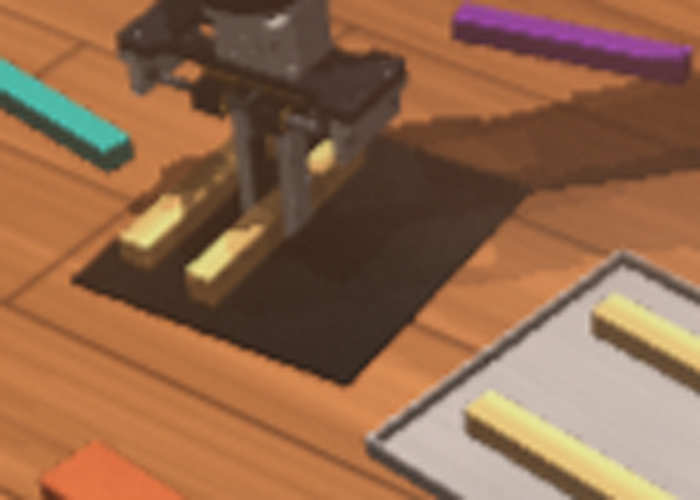

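The grasp reads 20.1 mm wide instead of 23.7 mm, so the slat may have rolled onto its side. I'll release and look.

Call:
{"method": "send_rows", "body": {
  "rows": [0,0,0,0,0,0,0.5,0,0,0,0,0,0,0.5,0,0,0,0,0,0,0.5,0,-6,50,0,0,0,0.5,0,0,50,0,0,0,0.5,0,0,0,0,0,0,0.5,0,0,0,0,0,0,0.5,0,0,0,0,0,0,0.5]
}}

```text
time: 13.75
tool_pos: [0.4991, -0.3755, 0.108]
ee_rot: [3.139, 0.003, -1.49]
wrist_force: [0.6, -0.3, -0.5]
width: 0.0473
```

```bash
python3 slats.py wrist w6
python3 - <<'E'
from h import *
s,o=snap("scene"); save("s6",s["color"],5,(160,150,300,250))
E
```

```text
[ 0.4991 -0.3755  0.108 ] [179.8   0.2 -85.4]
```

View pics/w6.png

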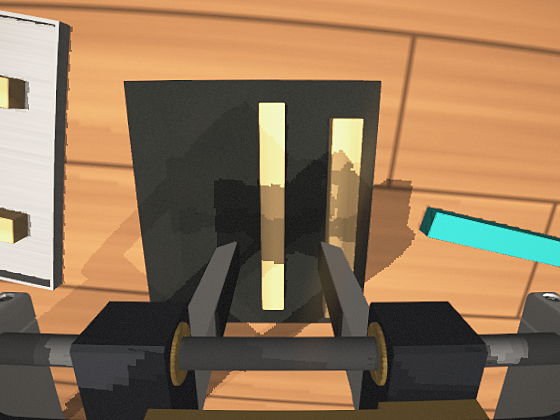

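View pics/s6.png

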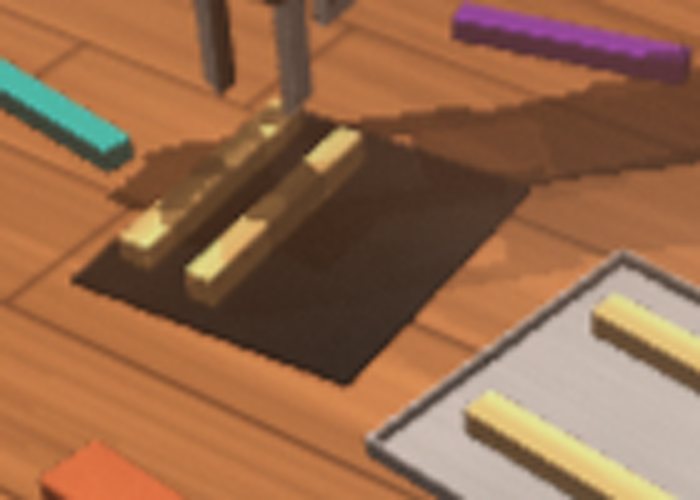

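Run:
```python
from h import *
s,o=snap("wrist"); print(o["tool_pos"])
print("s3",pix2w(s,o,[(259,103),(285,103),(262,309),(284,309)],0.030).round(4).tolist())
print("s4",pix2w(s,o,[(331,119),(363,119)],0.026).round(4).tolist())
```

```text
[ 0.49927782 -0.37560299  0.10831106]
s3 [[0.589, -0.3526, 0.03], [0.5905, -0.3722, 0.03], [0.4111, -0.3669, 0.03], [0.4128, -0.3869, 0.03]]
s4 [[0.5818, -0.4089, 0.026], [0.584, -0.4337, 0.026]]
```

Call:
{"method": "send_rows", "body": {
  "rows": [0,15,0,0,0,0,1,0,15,0,0,0,0,1,0,0,0,0,0,0,1,0,0,0,0,0,0,1,0,0,-40,0,0,0,1,0,0,-35,0,0,0,1,0,0,-13,0,0,0,1,0,0,0,0,0,0,1]
}}

```text
time: 14.9
tool_pos: [0.4997, -0.3463, 0.0218]
ee_rot: [3.14, 0.001, -1.49]
wrist_force: [0.3, 0.0, 0.8]
width: 0.0943
```

Call:
{"method": "send_rows", "body": {
  "rows": [0,6,0,0,0,0,1,0,5,0,0,0,0,1,0,4,0,0,0,0,1,0,4,0,0,0,0,1,0,3,0,0,0,0,1,0,3,0,0,0,0,1,0,2,0,0,0,0,1,0,0,0,0,0,0,1]
}}

```text
time: 15.9
tool_pos: [0.5, -0.3191, 0.0224]
ee_rot: [3.141, 0.0, -1.49]
wrist_force: [0.1, -0.3, 0.8]
width: 0.0939
```

Run:
```python
from h import *
s,o=snap("wrist"); save("w7",s["color"]); print(o["tool_pos"],o["width"],o["wrist_force"])
s,o=snap("scene"); save("s7",s["color"],5,(160,150,300,250))
```

```text
[ 0.50004333 -0.31910636  0.02235777] 0.09388293904203787 [ 0.08664566 -0.3063352   0.82824814]
```

View pics/w7.png

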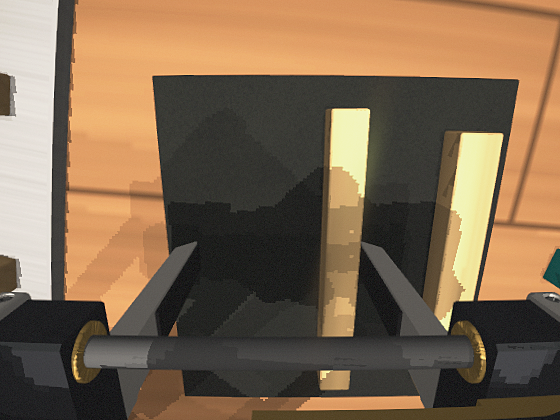

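View pics/s7.png

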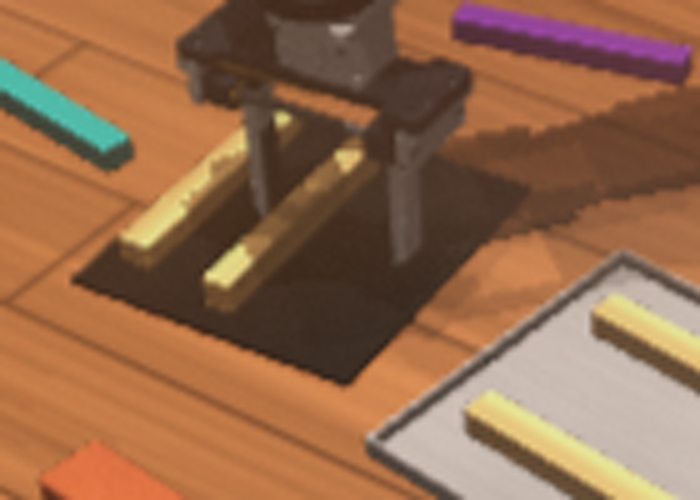

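Run:
```python
from h import *
s,o=snap("wrist")
for z in (.026,.030): print(z,pix2w(s,o,[(330,109),(369.5,108),(322,389),(350,389)],z).round(4).tolist(), pix2w(s,o,[(446,133),(503,131)],z).round(4).tolist())
save("w7b",s["color"],4,(300,80,500,230))
```

```text
0.026 [[0.5877, -0.3381, 0.026], [0.59, -0.3585, 0.026], [0.4067, -0.356, 0.026], [0.4081, -0.3751, 0.026]] [[0.5812, -0.4015, 0.026], [0.5852, -0.4326, 0.026]]
0.03 [[0.5876, -0.3375, 0.03], [0.5899, -0.3575, 0.03], [0.4108, -0.355, 0.03], [0.4121, -0.3737, 0.03]] [[0.5812, -0.3994, 0.03], [0.5852, -0.4299, 0.03]]
```

View pics/w7b.png

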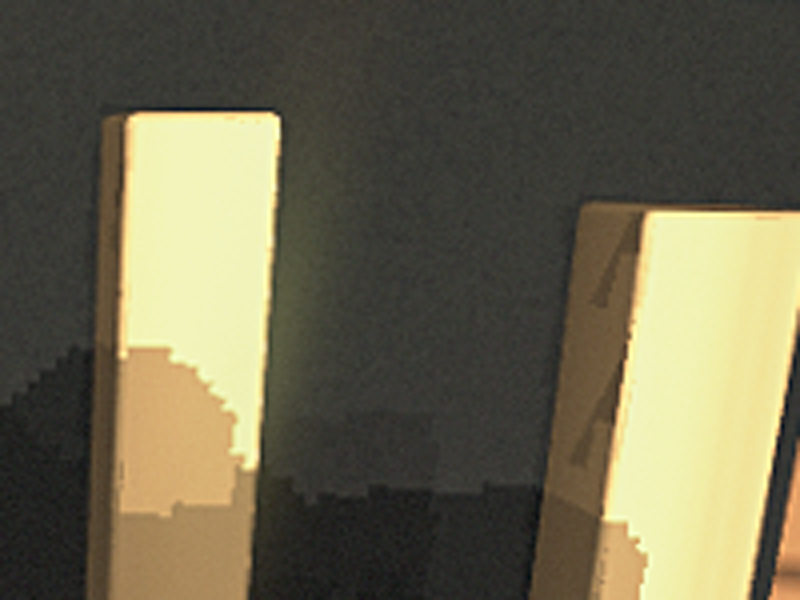

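The slat slid instead of tipping and is still on its 20 mm side, at px x of 330–369. I'll grip it, lean it about 40° in the gripper with one edge on the mat, and tip it over from there. First step is to re-centre above it.

Call:
{"method": "send_rows", "body": {
  "rows": [0,0,30,0,0,0,1,0,-18,0,0,0,0,0.5,0,-19,0,0,0,0,0.5,0,0,0,0,0,0,0.5,0,0,0,0,0,0,0.5,0,0,-20,0,0,0,0.5,0,0,-17,0,0,0,0.5,0,0,0,0,0,0,0.5]
}}

```text
time: 17.05
tool_pos: [0.4983, -0.3545, 0.012]
ee_rot: [3.137, 0.004, -1.49]
wrist_force: [1.0, -0.5, -0.1]
width: 0.047
```

Call:
{"method": "send_rows", "body": {
  "rows": [0,0,0,0,0,0,0,0,0,0,0,0,0,0,0,0,0,0,0,0,0,0,0,0,0,0,0,0,0,0,20,0,0,0,0,0,0,20,0,0,0,0,0,0,0,-9.5,-0.8,0,0,0,0,0,-9.5,-0.8,0,0]
}}

```text
time: 18.05
tool_pos: [0.5014, -0.3581, 0.0592]
ee_rot: [-3.135, -0.341, -1.493]
wrist_force: [0.8, 0.3, -1.5]
width: 0.0198
```

Call:
{"method": "send_rows", "body": {
  "rows": [0,0,0,-8,-0.7,0,0,0,0,0,-8,-0.7,0,0,0,0,0,-5,-0.4,0,0,0,0,0,0,0,0,0,0,0,0,0,0,0,0,0,0,0,0,0,0,0,0,0,0,0,0,0,0,0,0,0,0,0,0,0]
}}

```text
time: 19.05
tool_pos: [0.5, -0.3569, 0.0558]
ee_rot: [-3.138, -0.701, -1.492]
wrist_force: [-0.6, -0.0, -0.6]
width: 0.0194
```

Run:
```python
from h import *
s,o=snap("scene"); save("s8",s["color"],5,(160,130,300,250)); print(o)
s,o=snap("wrist"); save("w8",s["color"])
```

```text
{'time': 19.05, 'joint_positions': array([-0.3808467 ,  0.14502719,  1.79220692, -0.75698009,  0.99565909,
        1.46901818]), 'qvel': array([ 0.0036593 ,  0.0010643 ,  0.00694679, -0.00091122, -0.00074404,
        0.00168719]), 'joint_torque': array([-2.97314767e-02, -3.36865962e+01, -2.74417698e+01, -2.30640113e+00,
       -3.55161186e-01,  4.44863678e-02]), 'tool_pos': array([ 0.50003217, -0.35688853,  0.05578524]), 'ee_rot': array([-3.13765666, -0.70073475, -1.49247998]), 'wrist_force': array([-0.56245652, -0.00950657, -0.57610307]), 'wrist_torque': array([0.41421964, 0.02680563, 0.02519853]), 'width': 0.01936523487229073}
```

View pics/s8.png

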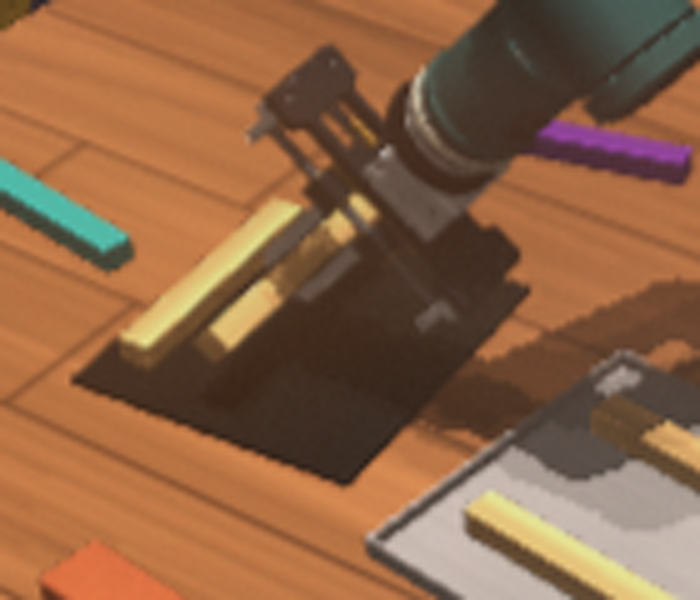

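View pics/w8.png

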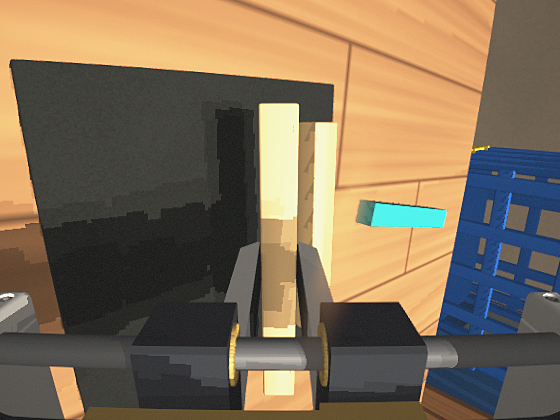

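The slat is held leaning about 40°, with its lower edge toward the free side of the mat. I'll lean it a bit more, lower it, let go and draw back along the tool axis.

Call:
{"method": "send_rows", "body": {
  "rows": [0,0,-10,-4,-0.3,0,0,0,0,-10,0,0,0,0,0,0,-9,0,0,0,0,0,0,0,0,0,0,0,0,0,0,0,0,0,0,0,0,2,0,0,0,0.3,0,0,2,0,0,0,0.35,0,0,2,0,0,0,0.4]
}}

```text
time: 20.15
tool_pos: [0.5004, -0.3566, 0.0333]
ee_rot: [-3.137, -0.771, -1.492]
wrist_force: [0.2, 0.8, 0.8]
width: 0.0368
```

Call:
{"method": "send_rows", "body": {
  "rows": [0,3,4,0,0,0,0.4,0,4,4,0,0,0,0.4,0,6,6,0,0,0,0.4,0,8,8,0,0,0,0.4,0,10,10,0,0,0,0.4,0,20,20,0,0,0,0.4,0,10,20,0,0,0,0.4,0,0,20,0,0,0,0.4]
}}

```text
time: 21.15
tool_pos: [0.5005, -0.2944, 0.1258]
ee_rot: [-3.138, -0.771, -1.49]
wrist_force: [-0.1, -0.7, -0.1]
width: 0.0379
```

Run:
```python
from h import *
s,o=snap("scene"); save("s9",s["color"],5,(160,130,300,250)); print(o["time"],o["tool_pos"],o["ee_rot"],o["joint_positions"])
s,o=snap("wrist"); save("w9",s["color"])
```

```text
21.15 [ 0.50045909 -0.29435026  0.12582484] [-3.13813316 -0.77074572 -1.48957125] [-0.22359952  0.04607517  1.78024865 -0.80311207  1.17362099  1.53583943]
```

View pics/s9.png

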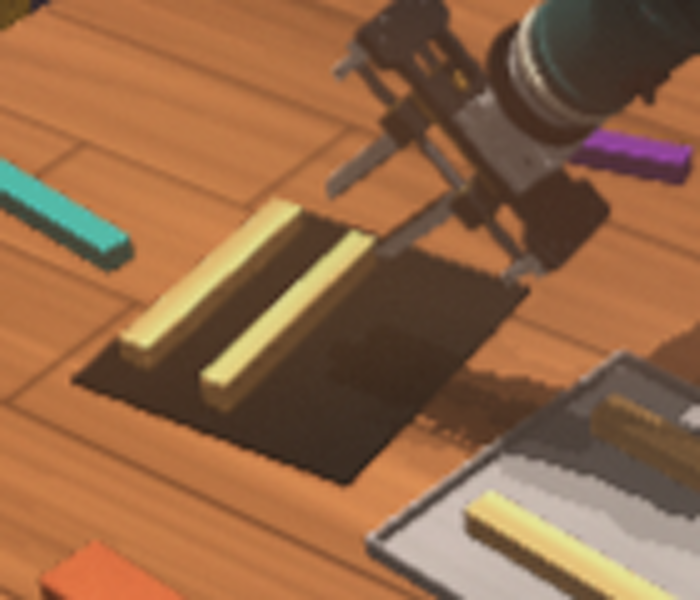

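View pics/w9.png

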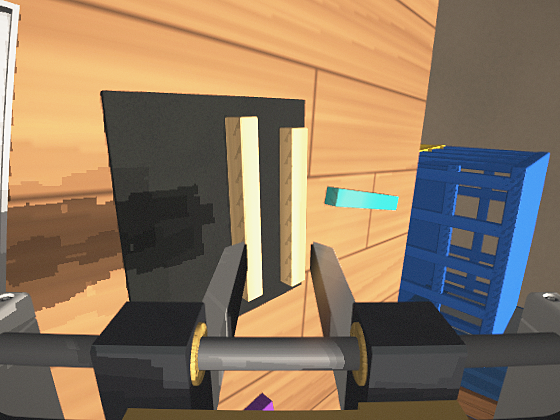

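It fell back onto the narrow side. I'll bring the tool upright, measure again, and retry with more lean and a sideways finish.

Call:
{"method": "send_rows", "body": {
  "rows": [0,-10,0,9,0.7,0,0.5,0,-10,0,9,0.7,0,0.5,0,-10,0,9,0.7,0,0.5,0,-10,0,9,0.7,0,0.5,0,-10,0,8,0.7,0,0.5,0,0,-10,0,0,0,0.5,0,0,0,0,0,0,0.5,0,0,0,0,0,0,0.5]
}}

```text
time: 22.25
tool_pos: [0.4999, -0.3437, 0.114]
ee_rot: [-3.139, 0.0, -1.49]
wrist_force: [0.1, -0.5, -0.1]
width: 0.0473
```

Run:
```python
from h import *
s,o=snap("wrist"); save("w10",s["color"],1); print(o["tool_pos"],o["ee_rot"])
```

```text
[ 0.49994949 -0.3436867   0.11395779] [-3.13941965e+00  7.35896141e-05 -1.48969257e+00]
```

View pics/w10.png

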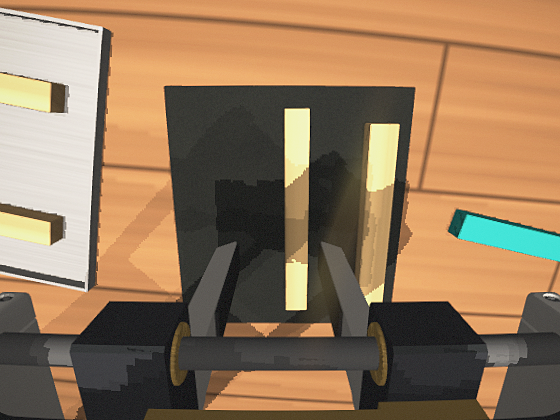

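Run:
```python
from h import *
s,o=snap("wrist")
P=pix2w(s,o,[(284,109),(310,109),(286,310),(308,310)],.03); print(P.round(4).tolist(),P.mean(0)); print(pix2w(s,o,[(368,124),(400,124)],.026).round(4).tolist())
```

```text
[[0.5876, -0.3403, 0.03], [0.5893, -0.3604, 0.03], [0.4096, -0.3577, 0.03], [0.4112, -0.3781, 0.03]] [ 0.49944063 -0.35911196  0.03      ]
[[0.582, -0.4084, 0.026], [0.5843, -0.4342, 0.026]]
```

Call:
{"method": "send_rows", "body": {
  "rows": [0,-15,-30,0,0,0,0.5,0,0,-40,0,0,0,0.5,0,0,-27,0,0,0,0.5,0,0,0,0,0,0,0.5,0,0,0,0,0,0,0,0,0,0,0,0,0,0,0,0,0,0,0,0,0,0,0,0,0,0,0,0]
}}

```text
time: 23.35
tool_pos: [0.5009, -0.3607, 0.0191]
ee_rot: [-3.136, -0.002, -1.491]
wrist_force: [0.2, 2.4, 5.5]
width: 0.0195
```

Call:
{"method": "send_rows", "body": {
  "rows": [0,0,20,0,0,0,0,0,0,25,0,0,0,0,0,0,0,-10.2,-0.9,0,0,0,0,0,-10.2,-0.9,0,0,0,0,0,-10.2,-0.9,0,0,0,0,0,-10.2,-0.9,0,0,0,0,0,-10.2,-0.9,0,0,0,0,0,0,0,0,0]
}}

```text
time: 24.35
tool_pos: [0.4985, -0.3577, 0.0592]
ee_rot: [-3.139, -0.89, -1.485]
wrist_force: [-0.8, 0.1, -2.4]
width: 0.0198
```

Call:
{"method": "send_rows", "body": {
  "rows": [0,0,-15,0,0,0,0,0,0,-12,0,0,0,0,0,0,-5,0,0,0,0,0,0,0,0,0,0,0,0,0,0,0,0,0,0,0,0,2,0,0,0,0.28,0,0,3,0,0,0,0.33,0,0,1,0,0,0,0.36]
}}

```text
time: 25.35
tool_pos: [0.5006, -0.3605, 0.0374]
ee_rot: [-3.126, -0.895, -1.498]
wrist_force: [0.1, 0.1, -0.9]
width: 0.0334
```

Run:
```python
from h import *
s,o=snap("scene"); save("s11",s["color"],5,(160,130,300,250)); print(o["time"],o["tool_pos"],o["ee_rot"],o["width"])
s,o=snap("wrist"); save("w11",s["color"])
```

```text
25.35 [ 0.50056388 -0.36047691  0.03741043] [-3.12572478 -0.8945805  -1.49792263] 0.03342512073513484
```

View pics/s11.png

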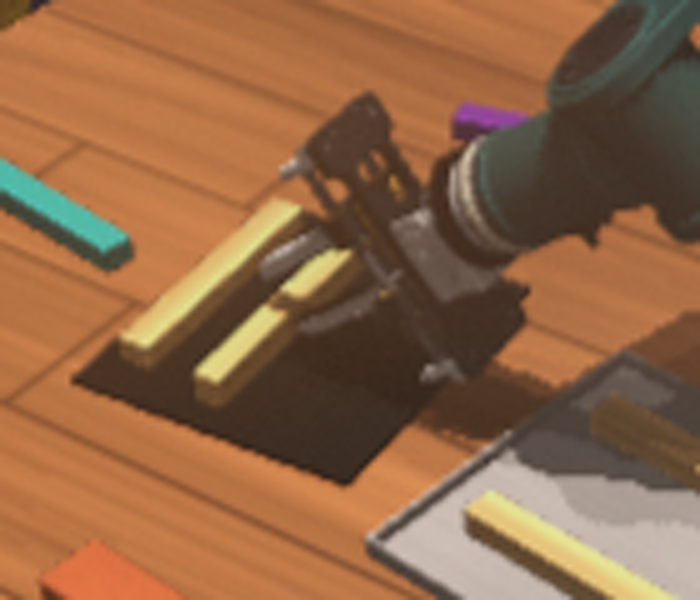

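View pics/w11.png

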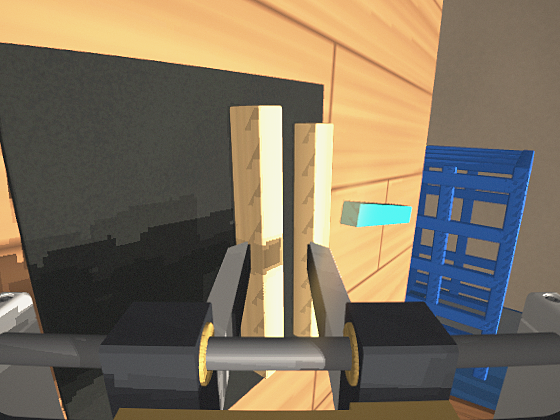

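Call:
{"method": "send_rows", "body": {
  "rows": [0,8,8,0,0,0,0.5,0,10,10,0,0,0,0.5,0,12,12,0,0,0,0.5,0,-10,20,10,0.9,0,0.5,0,-10,20,10,0.9,0,0.5,0,-10,10,10,0.9,0,0.5,0,0,0,10,0.9,0,0.5,0,0,0,10,0.9,0,0.5]
}}

```text
time: 26.45
tool_pos: [0.5005, -0.3593, 0.1176]
ee_rot: [-3.139, -0.028, -1.489]
wrist_force: [0.0, 0.6, -1.4]
width: 0.047
```

Run:
```python
from h import *
s,o=snap("scene"); save("s12",s["color"],5,(160,130,300,250)); print(o["time"],o["tool_pos"],o["ee_rot"],o["width"])
s,o=snap("wrist"); save("w12",s["color"])
```

```text
26.45 [ 0.50053983 -0.3593463   0.11756838] [-3.13908905 -0.02846695 -1.48889762] 0.04703438373616404
```

View pics/w12.png

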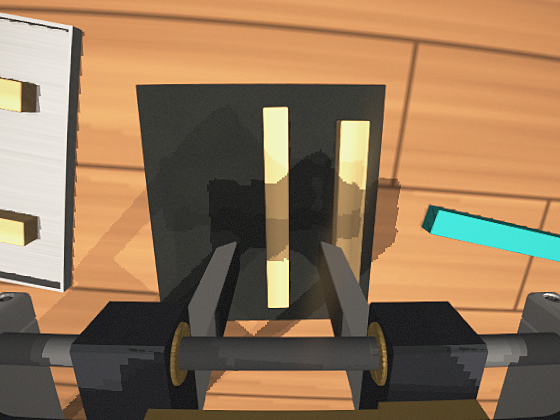

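View pics/s12.png

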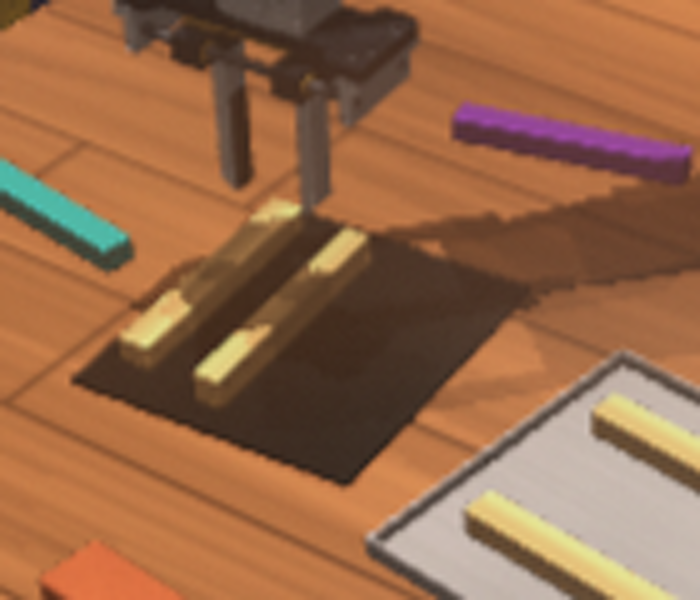

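Run:
```python
from h import *
s,o=snap("wrist"); print(o["tool_pos"],o["ee_rot"])
P=pix2w(s,o,[(263,107),(289,107),(267,307),(289,307)],.03); print(P.round(4).tolist(),P.mean(0)); print(pix2w(s,o,[(341,121),(370,121)],.026).round(4).tolist())
```

```text
[ 0.49956061 -0.36334493  0.11547314] [ 3.14143582 -0.03282458 -1.49506249]
[[0.5872, -0.3467, 0.03], [0.5888, -0.3669, 0.03], [0.41, -0.3616, 0.03], [0.4112, -0.3821, 0.03]] [ 0.4992977  -0.36433169  0.03      ]
[[0.5814, -0.4099, 0.026], [0.5834, -0.4335, 0.026]]
```

The slat is still on its side, at px x of 263–289. Slow pushing only slides it, but the first roll came from a fast finger close. So I'll flick it high up with a fast finger while pushing it toward the free side.

Call:
{"method": "send_rows", "body": {
  "rows": [0,12,0,1.8,0.1,0,1,0,12,0,0,0,0,1,0,0,0,0,0,0,1,0,0,0,0,0,0,1,0,0,-40,0,0,0,1,0,0,-40,0,0,0,1,0,0,-11,0,0,0,1,0,0,0,0,0,0,1]
}}

```text
time: 27.6
tool_pos: [0.4992, -0.3358, 0.0231]
ee_rot: [3.14, 0.0, -1.491]
wrist_force: [0.3, 0.7, 0.1]
width: 0.0937
```

Call:
{"method": "send_rows", "body": {
  "rows": [0,0,0,0,0,0,1,0,20,0,0,0,0,0.42,0,6,0,0,0,0,0.42,0,0,0,0,0,0,0.42,0,0,0,0,0,0,0.6,0,0,40,0,0,0,0.6,0,-15,45,0,0,0,0.6,0,0,0,0,0,0,0.6]
}}

```text
time: 28.6
tool_pos: [0.5022, -0.3263, 0.1146]
ee_rot: [-3.134, -0.008, -1.491]
wrist_force: [1.1, -0.9, -0.2]
width: 0.0563
```

Run:
```python
from h import *
s,o=snap("scene"); save("s13",s["color"],5,(160,130,300,250)); print(o["time"],o["tool_pos"],o["ee_rot"],o["width"])
s,o=snap("wrist"); save("w13",s["color"])
```

```text
28.6 [ 0.50221497 -0.32632772  0.11464485] [-3.13353516 -0.00763286 -1.4913623 ] 0.05627440213738186
```

View pics/w13.png

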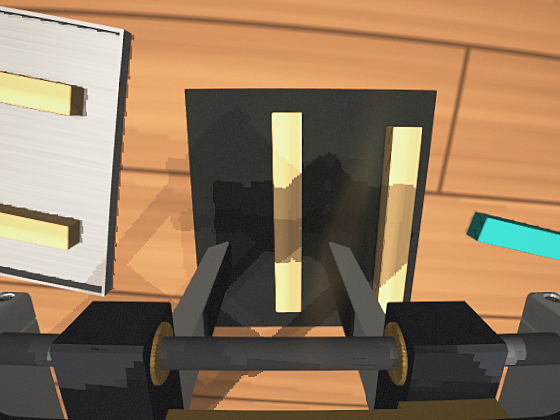

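View pics/s13.png

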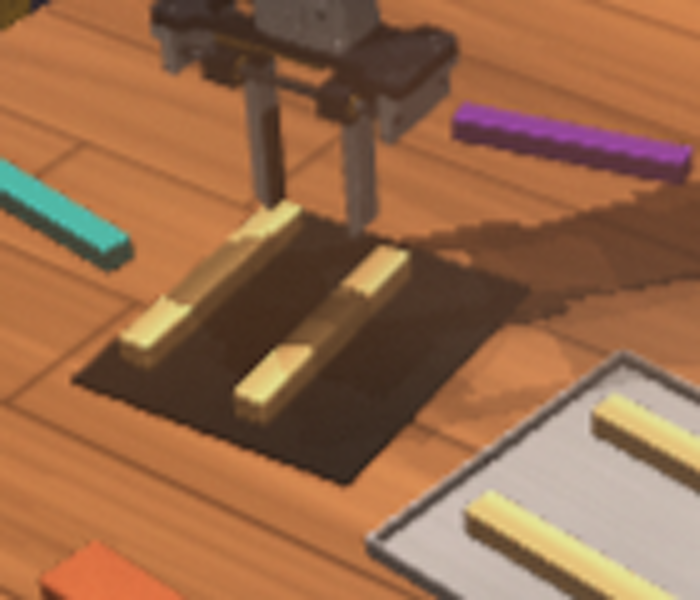

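Run:
```python
from h import *
s,o=snap("wrist"); print(o["tool_pos"],o["ee_rot"])
for z in (.026,.03):
  P=pix2w(s,o,[(272,113),(302,112),(275,312),(301,312)],z); print(P.round(4).tolist(),P.mean(0), P[0,1]-P[1,1],P[2,1]-P[3,1])
```

```text
[ 0.49972643 -0.32399777  0.10907347] [-3.14093014e+00 -5.35378908e-04 -1.49082026e+00]
[[0.5832, -0.3116, 0.026], [0.5859, -0.3347, 0.026], [0.4067, -0.3277, 0.026], [0.4087, -0.3518, 0.026]] [ 0.4961048  -0.33142822  0.026     ] 0.023127539286260712 0.024075809366490675
[[0.5832, -0.3117, 0.03], [0.5858, -0.3344, 0.03], [0.4094, -0.3275, 0.03], [0.4113, -0.3512, 0.03]] [ 0.49742122 -0.33120703  0.03      ] 0.02277513815619786 0.023708959165830934
```

It has rolled back and is 24 mm wide again, at px x of 272–302. I'll grasp it centred and close gently.

Call:
{"method": "send_rows", "body": {
  "rows": [-3.5,-7.5,-30,0,0,0,0.5,0,0,-35,0,0,0,0.45,0,0,-24,0,0,0,0.42,0,0,-9,0,0,0,0.4,0,0,0,0,0,0,0.33,0,0,0,0,0,0,0.27,0,0,0,0,0,0,0.2,0,0,0,0,0,0,0]
}}

```text
time: 29.75
tool_pos: [0.4965, -0.3328, 0.0113]
ee_rot: [-3.141, -0.001, -1.491]
wrist_force: [1.0, -0.4, 0.7]
width: 0.0238
```

Call:
{"method": "send_rows", "body": {
  "rows": [0,0,35,0,0,0,0,0,0,45,0,0,0,0,7,56,0,0,0,-6,0,7,56,0,0,0,-6,0,8,56,0,0,0,0,0,8,56,0,0,0,0,0,8,56,0,0,0,0,0,7,55,0,0,0,0,0]
}}

```text
time: 30.75
tool_pos: [0.5409, 0.0044, 0.0905]
ee_rot: [3.142, -0.0, -1.701]
wrist_force: [-0.4, -1.4, -0.5]
width: 0.0235
```

Call:
{"method": "send_rows", "body": {
  "rows": [0,0,0,0,0,0,0,0,0,-20,0,0,0,0,0,0,-20,0,0,0,0,0,0,-12,0,0,0,0,0,0,0,0,0,0,0,0,0,0,0,0,0,0,0,0,0,0,0,0,0,0,0,0,0,0,0,0]
}}

```text
time: 31.75
tool_pos: [0.5414, 0.0025, 0.0391]
ee_rot: [-3.141, -0.0, -1.701]
wrist_force: [-0.7, -0.0, -1.9]
width: 0.0237
```

Run:
```python
from h import *
s,o=snap("scene"); save("s14",s["color"],4,(220,160,400,300)); print(o["time"],o["tool_pos"],o["ee_rot"],o["width"])
```

```text
31.75 [0.54140619 0.00250176 0.03908195] [-3.14084468e+00 -1.63056334e-04 -1.70075337e+00] 0.023651831662466864
```

View pics/s14.png

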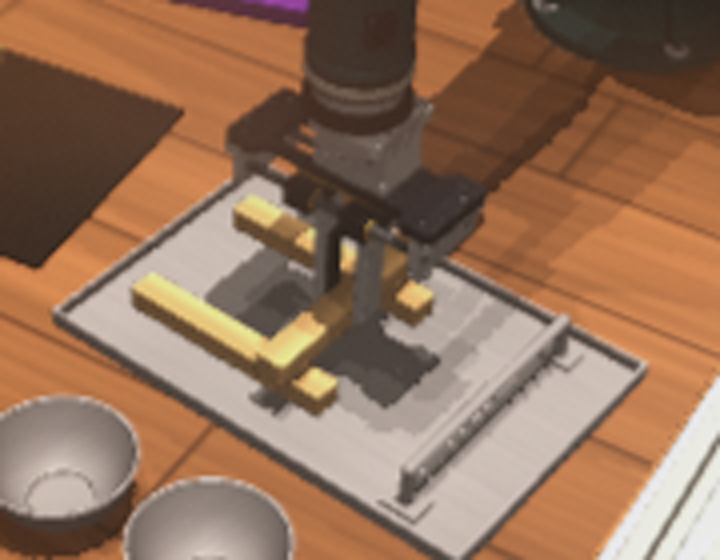

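Call:
{"method": "send_rows", "body": {
  "rows": [0,0,-6,0,0,0,0,0,0,-4,0,0,0,0,0,0,0,0,0,0,0,0,0,0,0,0,0,0.3,0,0,0,0,0,0,0.4,0,0,0,0,0,0,0.4,0,0,40,0,0,0,0.4,0,0,50,0,0,0,0.4]
}}

```text
time: 32.8
tool_pos: [0.5397, 0.0027, 0.1177]
ee_rot: [3.137, -0.0, -1.701]
wrist_force: [0.1, 0.5, -0.4]
width: 0.0379
```

Call:
{"method": "send_rows", "body": {
  "rows": [-6,-54,0,0,0,6,0.45,-6,-54,0,0,0,6,0.45,-6,-54,0,0,0,0,0.45,-6,-54,0,0,0,0,0.45,-6,-54,0,0,0,0,0.45,-6,-54,0,0,0,0,0.45,-6,-54,0,0,0,0,0.45,-6,-54,0,0,0,0,0.45]
}}

```text
time: 33.8
tool_pos: [0.4926, -0.4312, 0.1183]
ee_rot: [3.141, -0.0, -1.491]
wrist_force: [0.8, -0.4, 1.1]
width: 0.0419
```

Call:
{"method": "send_rows", "body": {
  "rows": [0,0,0,0,0,0,0.45,0,0,0,0,0,0,0.45,0,0,-20,0,0,0,0.45,0,0,0,0,0,0,0.45,0,0,0,0,0,0,0.45,0,0,0,0,0,0,0.45,0,0,0,0,0,0,0.45,0,0,0,0,0,0,0.45]
}}

```text
time: 34.8
tool_pos: [0.493, -0.4296, 0.0987]
ee_rot: [3.141, -0.001, -1.491]
wrist_force: [-0.4, 0.4, 0.3]
width: 0.0422
```

```bash
python3 slats.py top t15; python3 slats.py wrist w15
```

```text
[ 0.493  -0.4296  0.0987] [180.   -0.  -85.4]
wrist px [415. 283.] cen mm [ 447.3 -553.7] size [17.9 86.7] ang -89.7
wrist px [ 37. 246.] cen mm [ 452.3 -226.1] size [36.1 71.7] ang -89.5
wrist px [458. 195.] cen mm [ 525.6 -572.5] size [ 5.5 77.4] ang -89.6
wrist px [116.  57.] cen mm [ 608.  -305.8] size [ 13.8 177.8] ang -87.4
[ 0.493  -0.4295  0.0986] [180.   -0.  -85.4]
```

View pics/w15.png

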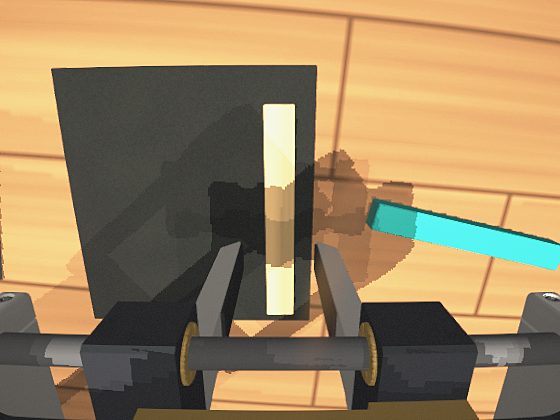

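View pics/t15.png

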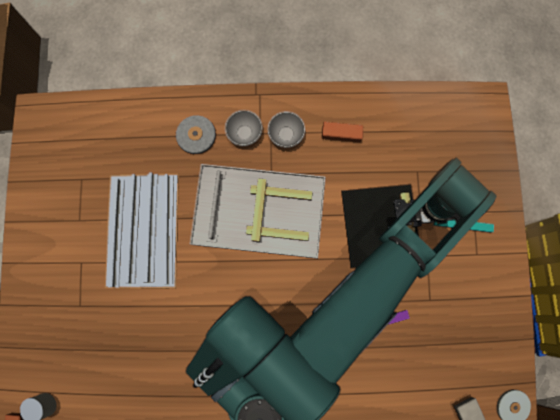

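The crossbar lies at (259,210) in the top view and the crib is good so far. Slat 4 is centred between the fingers at px (280,205).

Call:
{"method": "send_rows", "body": {
  "rows": [0,0,-30,0,0,0,0.45,0,0,-30,0,0,0,0.45,0,0,-20,0,0,0,0.42,0,0,-8,0,0,0,0.4,0,0,0,0,0,0,0.33,0,0,0,0,0,0,0.27,0,0,0,0,0,0,0.2,0,0,0,0,0,0,0]
}}

```text
time: 35.9
tool_pos: [0.4937, -0.4302, 0.012]
ee_rot: [-3.14, -0.003, -1.491]
wrist_force: [0.6, -0.5, 2.4]
width: 0.024
```

Call:
{"method": "send_rows", "body": {
  "rows": [0,0,35,0,0,0,0,0,0,45,0,0,0,0,6,52,0,0,0,-6,0,6,52,0,0,0,-6,0,6,52,0,0,0,0,0,6,52,0,0,0,0,0,5,52,0,0,0,0,0,5,53,0,0,0,0,0]
}}

```text
time: 36.9
tool_pos: [0.5267, -0.1147, 0.0903]
ee_rot: [3.141, -0.0, -1.701]
wrist_force: [-0.4, -0.3, 0.1]
width: 0.0238
```

Call:
{"method": "send_rows", "body": {
  "rows": [0,0,0,0,0,0,0,0,0,-20,0,0,0,0,0,0,-20,0,0,0,0,0,0,-12,0,0,0,0,0,0,0,0,0,0,0,0,0,0,0,0,0,0,0,0,0,0,0,0,0,0,0,0,0,0,0,0]
}}

```text
time: 37.9
tool_pos: [0.5273, -0.1166, 0.039]
ee_rot: [-3.141, -0.0, -1.701]
wrist_force: [-0.7, -1.6, -0.8]
width: 0.0236
```

Run:
```python
from h import *
s,o=snap("scene"); save("s16",s["color"],4,(220,160,400,300)); print(o["time"],o["tool_pos"],o["ee_rot"],o["width"])
```

```text
37.9 [ 0.5273377  -0.11655602  0.03902491] [-3.14098756e+00 -4.16876318e-04 -1.70069812e+00] 0.0236122515377578
```

View pics/s16.png

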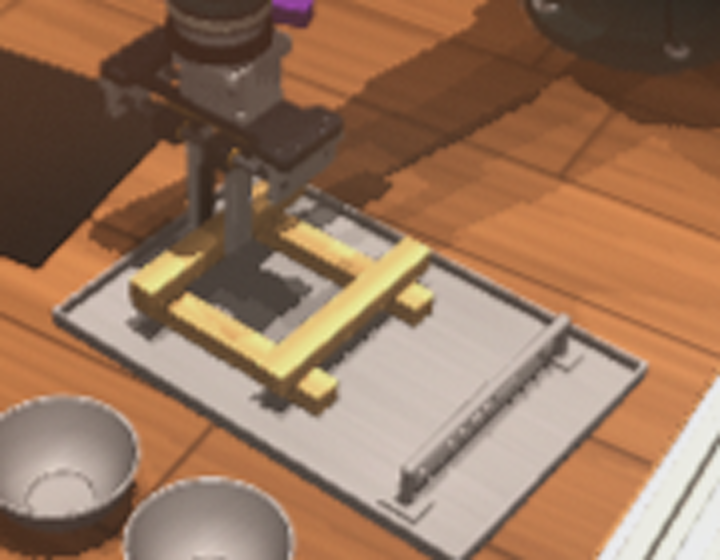

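Call:
{"method": "send_rows", "body": {
  "rows": [0,0,-6,0,0,0,0,0,0,-4,0,0,0,0,0,0,0,0,0,0,0,0,0,0,0,0,0,0.3,0,0,0,0,0,0,0.4,0,0,0,0,0,0,0.4,0,0,40,0,0,0,0.35,0,0,60,0,0,0,0.35]
}}

```text
time: 38.95
tool_pos: [0.5251, -0.1159, 0.1266]
ee_rot: [3.135, 0.001, -1.701]
wrist_force: [1.8, -0.5, -0.2]
width: 0.0331
```

Call:
{"method": "send_rows", "body": {
  "rows": [-5,48,0,0,0,4,0.35,-5,48,0,0,0,3,0.35,-5,48,0,0,0,0,0.35,-5,48,0,0,0,0,0.35,-4,48,0,0,0,0,0.35,-4,48,0,0,0,0,0.35,-4,48,0,0,0,0,0.35,-4,48,0,0,0,0,0.35]
}}

```text
time: 39.95
tool_pos: [0.4907, 0.2691, 0.1282]
ee_rot: [3.141, -0.0, -1.579]
wrist_force: [1.3, 0.4, 0.3]
width: 0.0329
```

Run:
```python
from h import *
s,o=snap("wrist"); save("w17",s["color"],1); print(o["tool_pos"],o["ee_rot"],o["joint_positions"])
s,o=snap("top"); save("t17",s["color"],3,(90,140,340,300))
```

```text
[0.49065445 0.26914026 0.12823064] [ 3.14123281e+00 -2.02301952e-04 -1.57856232e+00] [ 4.00430678e-01  1.36355034e-01  1.47032659e+00 -4.28641249e-05
  1.53532161e+00  1.97899457e+00]
```

View pics/w17.png

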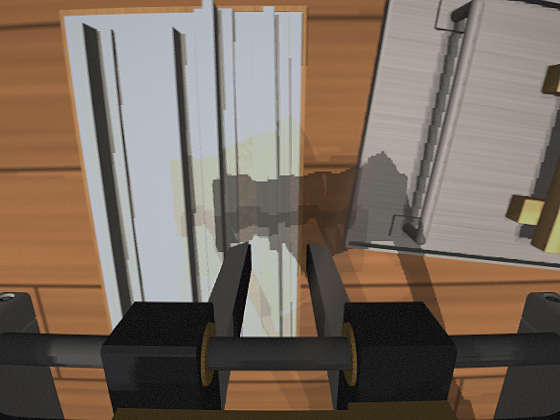

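View pics/t17.png

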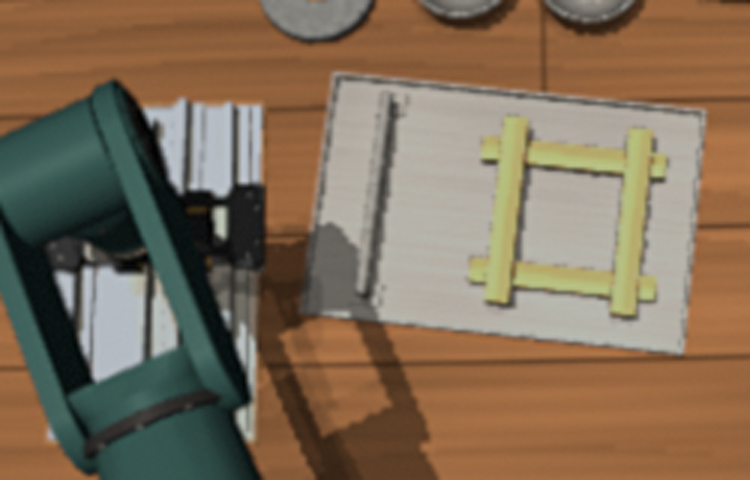

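Run:
```python
from h import *
s,o=snap("wrist"); save("w17b",s["color"],3,(55,0,320,190))
```

View pics/w17b.png

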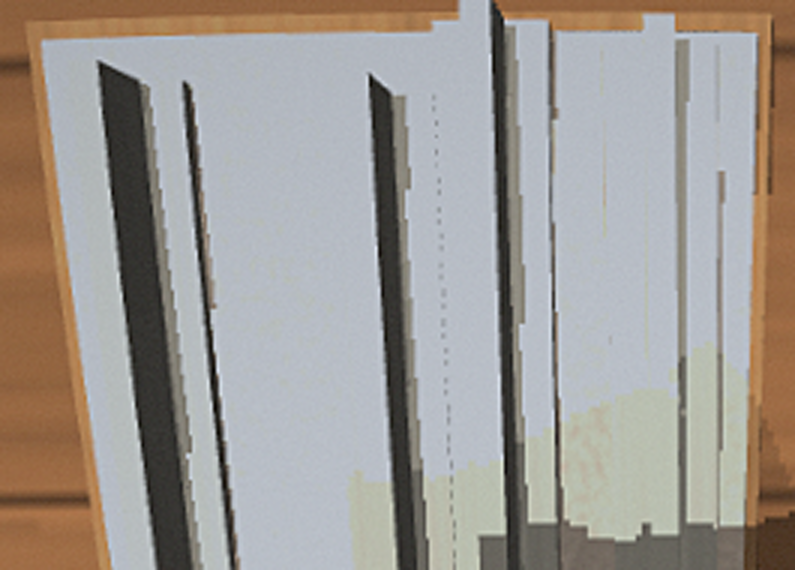

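Run:
```python
from h import *
s,o=snap("wrist"); print(o["tool_pos"])
for n,a,b in [(4,(675,15),(680,400)),(3,(491,5),(508,570)),(2,(369,75),(400,570)),(1,(98,62),(160,570))]:
    W=pix2w(s,o,np.array([a,b])/3+[55,0],.030); v=W[0]-W[1]; ang=np.degrees(np.arctan2(v[1],v[0]))
    y=W[0,1]+(.489-W[0,0])*v[1]/v[0]+.004
    print(n,W.round(4).tolist(),"ang",ang.round(2),"end centre",(W[0,0]-.16).round(4),"web y at .489:",y.round(4))
```

```text
[0.49029261 0.26942403 0.12792923]
4 [[0.6543, 0.2685, 0.03], [0.558, 0.2673, 0.03]] ang 0.71 end centre 0.4943 web y at .489: 0.2705
3 [[0.6571, 0.3152, 0.03], [0.5098, 0.3174, 0.03]] ang -0.84 end centre 0.4971 web y at .489: 0.3217
2 [[0.6412, 0.3476, 0.03], [0.5099, 0.349, 0.03]] ang -0.63 end centre 0.4812 web y at .489: 0.3533
1 [[0.6463, 0.419, 0.03], [0.5103, 0.4206, 0.03]] ang -0.67 end centre 0.4863 web y at .489: 0.4248
```

Bar 2 was knocked: its web has moved from y=0.376 to y=0.353, so it now touches bar 3. Nearest first, so I'll take bar 4 at px (278,100). The crib looks right in the top view.

Call:
{"method": "send_rows", "body": {
  "rows": [2,1,-40,0,0,1.1,0.3,0,0,-40,0,0,0,0.3,0,0,-25,0,0,0,0.3,0,0,-11,0,0,0,0.3,0,0,0,0,0,0,0.2,0,0,0,0,0,0,0.12,0,0,0,0,0,0,0,0,0,0,0,0,0,0]
}}

```text
time: 41.15
tool_pos: [0.494, 0.2693, 0.0139]
ee_rot: [-3.139, 0.001, -1.559]
wrist_force: [0.1, 2.2, 2.9]
width: 0.0077
```

Call:
{"method": "send_rows", "body": {
  "rows": [0,0,50,0,0,0,0,0,0,60,0,0,0,0,19,-46,0,0,0,10,0,19,-46,0,0,0,10,0,19,-46,0,0,0,10,0,19,-46,0,0,0,10,0,20,-46,0,0,0,10,0,20,-46,0,0,0,10,0]
}}

```text
time: 42.15
tool_pos: [0.6086, -0.0092, 0.1214]
ee_rot: [3.139, 0.002, -0.506]
wrist_force: [-0.3, 0.7, -3.7]
width: 0.0074
```

Call:
{"method": "send_rows", "body": {
  "rows": [0,0,0,0,0,10,0,0,0,0,0,0,10,0,0,0,0,0,0,2,0,0,0,-25,0,0,0,0,0,0,-20,0,0,0,0,0,0,-10,0,0,0,0,0,0,0,0,0,0,0,0,0,0,0,0,0,0]
}}

```text
time: 43.15
tool_pos: [0.6096, -0.0074, 0.0684]
ee_rot: [3.141, -0.002, -0.128]
wrist_force: [-0.3, -1.0, -3.3]
width: 0.0075
```

Run:
```python
from h import *
s,o=snap("scene"); save("s18",s["color"],4,(220,160,400,300)); print(o["time"],o["tool_pos"],o["ee_rot"],o["width"])
s,o=snap("wrist"); save("w18",s["color"])
```

```text
43.15 [ 0.6095948  -0.00741237  0.06840735] [ 3.14089731e+00 -1.92088991e-03 -1.28451955e-01] 0.007517429687479652
```

View pics/s18.png

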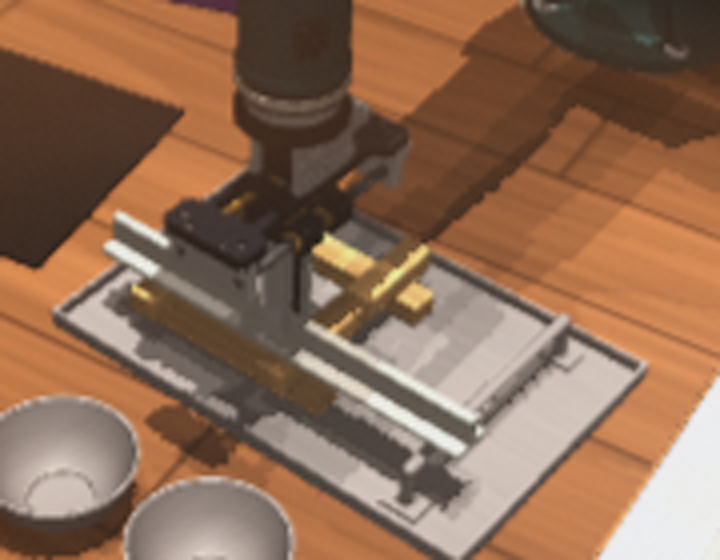

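View pics/w18.png

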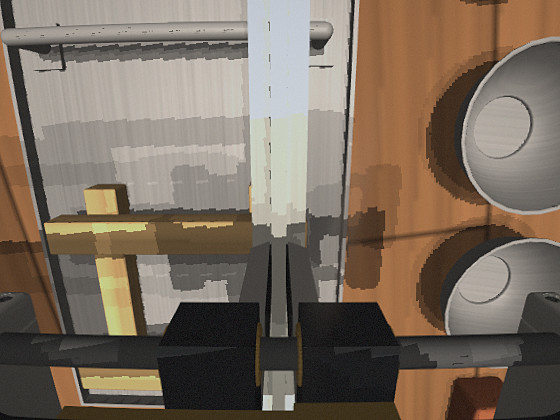

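Call:
{"method": "send_rows", "body": {
  "rows": [0,0,-7,0,0,0,0,0,0,-4,0,0,0,0,0,0,-2,0,0,0,0,0,0,-1,0,0,0,0,0,0,0,0,0,0,0,0,0,0,0,0,0,0,0,0,0,0,0,0,0.13,0,0,0,0,0,0,0.18]
}}

```text
time: 44.25
tool_pos: [0.6098, -0.0075, 0.0538]
ee_rot: [3.141, -0.002, -0.128]
wrist_force: [0.3, 0.4, -0.1]
width: 0.0162
```

Call:
{"method": "send_rows", "body": {
  "rows": [0,0,0,0,0,0,0.22,0,0,0,0,0,0,0.22,0,0,40,0,0,0,0.22,0,0,40,0,0,0,0.22,-12,40,0,0,0,-10,0.22,-12,40,0,0,0,-10,0.22,-12,40,0,0,0,-10,0.22,-12,40,0,0,0,-10,0.22]
}}

```text
time: 45.25
tool_pos: [0.5606, 0.1538, 0.1335]
ee_rot: [3.141, -0.0, -0.832]
wrist_force: [0.4, 0.4, 0.4]
width: 0.0211
```

Call:
{"method": "send_rows", "body": {
  "rows": [-14,34,0,0,0,-9,0.22,-14,34,0,0,0,-9,0.22,-14,34,0,0,0,-9,0.22,-14,34,0,0,0,-9,0.22,-13,33,0,0,0,-7.5,0.22,0,0,0,0,0,0,0.22,0,0,0,0,0,0,0.22,0,0,0,0,0,0,0.22]
}}

```text
time: 46.25
tool_pos: [0.4925, 0.3205, 0.1333]
ee_rot: [3.141, -0.001, -1.586]
wrist_force: [0.4, -1.1, -0.1]
width: 0.021
```

Run:
```python
from h import *
s,o=snap("wrist"); save("w19",s["color"],1); print(o["time"],o["tool_pos"],o["ee_rot"],o["joint_positions"]); save("w19b",s["color"],3,(120,0,385,190))
s,o=snap("top"); save("t19",s["color"],3,(90,140,340,300))
```

```text
46.25 [0.49247829 0.32049641 0.13333586] [ 3.14113836e+00 -5.34998553e-04 -1.58644152e+00] [ 4.80601172e-01  1.95124158e-01  1.39252597e+00 -2.54196080e-04
  1.55459675e+00  2.06704701e+00]
```

View pics/w19.png

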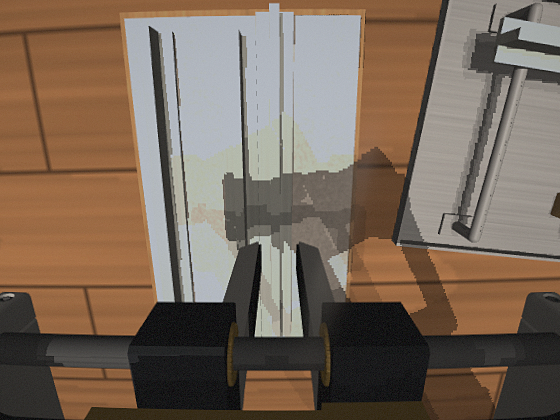

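View pics/w19b.png

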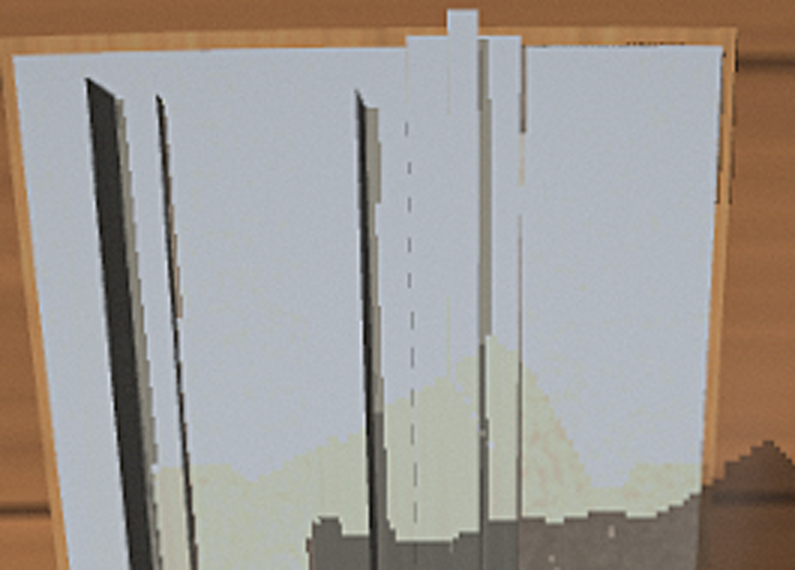

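View pics/t19.png

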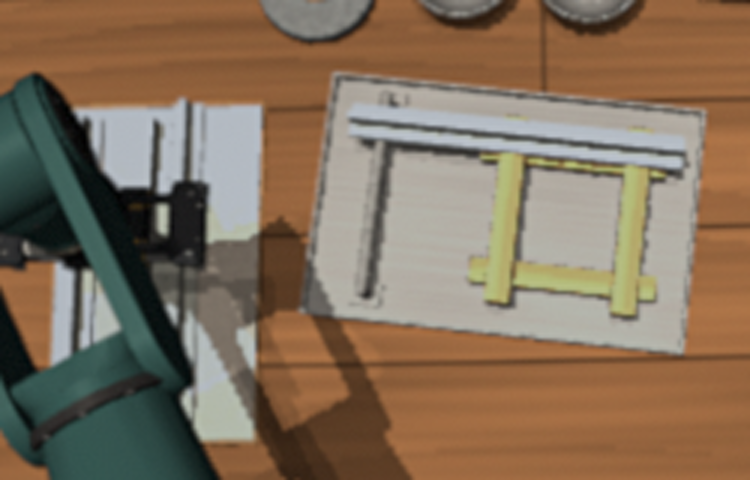

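Run:
```python
from h import *
s,o=snap("wrist"); print(o["tool_pos"])
for n,a,b in [(3,(478,12),(482,480)),(2,(356,90),(370,540)),(1,(86,78),(132,560))]:
    W=pix2w(s,o,np.array([a,b])/3+[120,0],.030); v=W[0]-W[1]; ang=np.degrees(np.arctan2(v[1],v[0]))
    y=W[0,1]+(.489-W[0,0])*v[1]/v[0]+.004
    print(n,"ang",ang.round(2),"end centre",(W[0,0]-.16).round(4),"web y at .489:",y.round(4))
s,o=snap("top")
W=pix2w(s,o,np.array([(349,118),(686,153)])/3+[90,140],.07); print(W, W.mean(0), np.linalg.norm(W[0]-W[1]), np.degrees(np.arctan2(*(W[0]-W[1])[[1,0]])))
```

```text
[0.49246869 0.32057669 0.13335678]
3 ang -0.29 end centre 0.4988 web y at .489: 0.323
2 ang -0.66 end centre 0.4807 web y at .489: 0.3563
1 ang -0.49 end centre 0.4858 web y at .489: 0.4274
[[ 0.62181399  0.14503969  0.07      ]
 [ 0.58074899 -0.17100738  0.07      ]] [ 0.60128149 -0.01298384  0.07      ] 0.31870375701925097 82.59685246655565
```

Bar 4 lies across the rail and slats at (262,183) in the top picture. Bar 3 is next, centred under the gripper at px (281,100).

Call:
{"method": "send_rows", "body": {
  "rows": [3,2,-40,0,0,0.3,0.22,0,0,-40,0,0,0,0.22,0,0,-27,0,0,0,0.22,0,0,-12,0,0,0,0.22,0,0,0,0,0,0,0.15,0,0,0,0,0,0,0.1,0,0,0,0,0,0,0,0,0,0,0,0,0,0]
}}

```text
time: 47.45
tool_pos: [0.4961, 0.3239, 0.0162]
ee_rot: [-3.139, 0.001, -1.58]
wrist_force: [-0.6, -1.4, 4.0]
width: 0.0073
```

Call:
{"method": "send_rows", "body": {
  "rows": [0,0,50,0,0,0,0,0,0,60,0,0,0,0,11,-54,0,0,0,10,0,11,-54,0,0,0,10,0,11,-54,0,0,0,10,0,11,-54,0,0,0,10,0,12,-54,0,0,0,10,0,12,-54,0,0,0,10,0]
}}

```text
time: 48.45
tool_pos: [0.5626, -0.0018, 0.1236]
ee_rot: [3.141, 0.001, -0.527]
wrist_force: [1.0, 0.1, -3.0]
width: 0.0078
```

Call:
{"method": "send_rows", "body": {
  "rows": [0,0,0,0,0,10,0,0,0,0,0,0,10,0,0,0,0,0,0,3,0,0,0,-25,0,0,0,0,0,0,-18,0,0,0,0,0,0,-10,0,0,0,0,0,0,0,0,0,0,0,0,0,0,0,0,0,0]
}}

```text
time: 49.45
tool_pos: [0.5635, -0.0004, 0.0721]
ee_rot: [3.141, -0.002, -0.132]
wrist_force: [1.1, -0.4, -2.5]
width: 0.0076
```

Run:
```python
from h import *
s,o=snap("scene"); save("s20",s["color"],4,(220,160,400,300)); print(o["time"],o["tool_pos"],o["ee_rot"],o["width"])
```

```text
49.45 [ 5.63517796e-01 -3.99592874e-04  7.21328144e-02] [ 3.14109973e+00 -1.56513621e-03 -1.31689431e-01] 0.007590606705538489
```

View pics/s20.png

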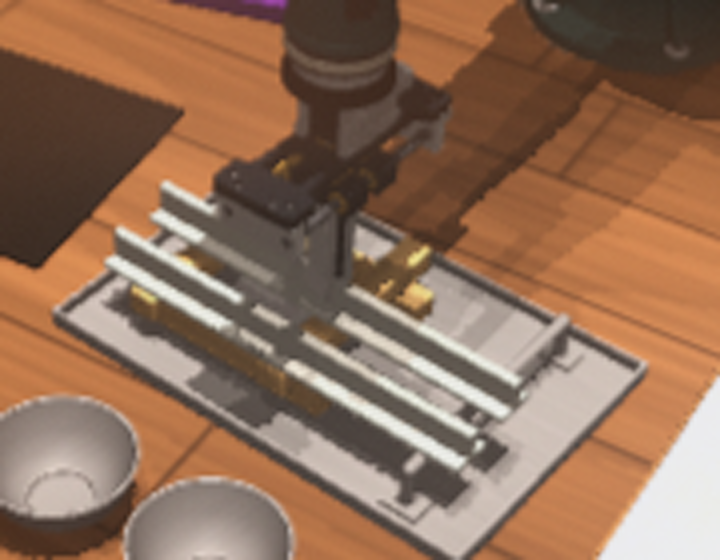

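Call:
{"method": "send_rows", "body": {
  "rows": [0,0,-8,0,0,0,0,0,0,-5,0,0,0,0,0,0,-2,0,0,0,0,0,0,-1,0,0,0,0,0,0,-1,0,0,0,0,0,0,0,0,0,0,0,0,0,0,0,0,0,0,0,0,0,0,0,0,0]
}}

```text
time: 50.5
tool_pos: [0.5625, -0.0004, 0.0562]
ee_rot: [3.141, 0.0, -0.132]
wrist_force: [-5.0, 0.1, 8.2]
width: 0.0076
```

Call:
{"method": "send_rows", "body": {
  "rows": [0,0,0.5,0,0,0,0.1,0,0,0,0,0,0,0.14,0,0,0,0,0,0,0.18,0,0,0,0,0,0,0.2,0,0,30,0,0,0,0.2,0,0,50,0,0,0,0.2,-8,45,0,0,0,-10,0.2,-8,45,0,0,0,-10,0.2]
}}

```text
time: 51.5
tool_pos: [0.5476, 0.0902, 0.1359]
ee_rot: [-3.141, -0.002, -0.488]
wrist_force: [0.1, 1.0, 0.9]
width: 0.0188
```

Call:
{"method": "send_rows", "body": {
  "rows": [-9,38,0,0,0,-9,0.22,-9,38,0,0,0,-9,0.22,-9,38,0,0,0,-9,0.22,-9,38,0,0,0,-9,0.22,-10,38,0,0,0,-9,0.22,-10,38,0,0,0,-9,0.22,-9,39,0,0,0,-9,0.22,0,0,0,0,0,0,0.22]
}}

```text
time: 52.5
tool_pos: [0.481, 0.3589, 0.1344]
ee_rot: [3.141, 0.0, -1.576]
wrist_force: [-1.1, -0.9, 0.5]
width: 0.0207
```

Run:
```python
from h import *
s,o=snap("wrist"); save("w21",s["color"],1); print(o["time"],o["tool_pos"],o["ee_rot"],o["joint_positions"]); save("w21b",s["color"],3,(150,0,415,190))
s,o=snap("top"); save("t21",s["color"],3,(90,140,340,300))
```

```text
52.5 [0.48104241 0.3588518  0.13439824] [ 3.14065613e+00  1.99063597e-04 -1.57603616e+00] [5.46090380e-01 2.22072519e-01 1.35841902e+00 6.60166688e-04
 1.56179461e+00 2.12212028e+00]
```

View pics/w21b.png

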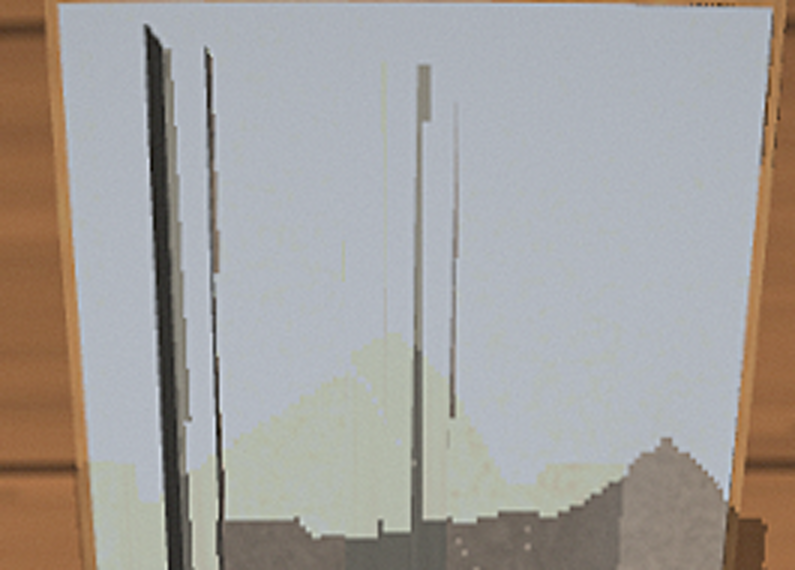

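View pics/t21.png

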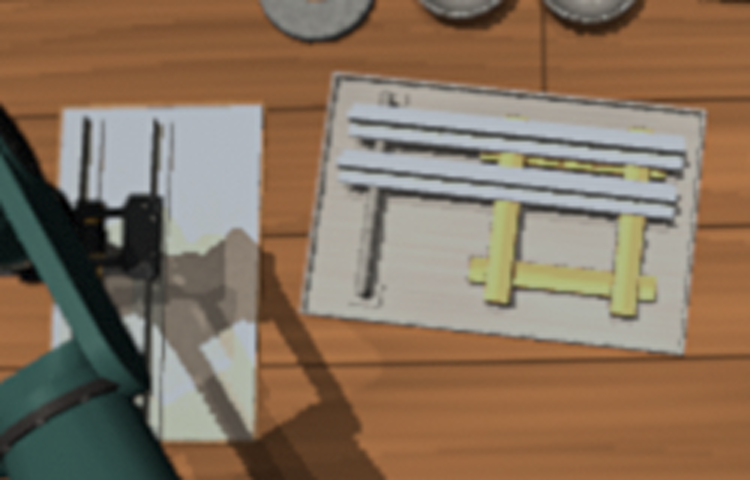

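Run:
```python
from h import *
s,o=snap("wrist"); print(o["tool_pos"])
for n,a,b in [(2,(418,66),(412,530)),(1,(145,25),(170,560))]:
    W=pix2w(s,o,np.array([a,b])/3+[150,0],.030); v=W[0]-W[1]; ang=np.degrees(np.arctan2(v[1],v[0]))
    y=W[0,1]+(.485-W[0,0])*v[1]/v[0]+.004
    print(n,"ang",ang.round(2),"end centre",(W[0,0]-.16).round(4),"web y at .485:",y.round(4))
```

```text
[0.48195491 0.3563568  0.13454327]
2 ang -0.72 end centre 0.4757 web y at .485: 0.3534
1 ang -0.87 end centre 0.4865 web y at .485: 0.4253
```

Call:
{"method": "send_rows", "body": {
  "rows": [-2,-2,-40,0,0,-0.3,0.24,0,0,-40,0,0,0,0.24,0,0,-28,0,0,0,0.24,0,0,-12,0,0,0,0.24,0,0,0,0,0,0,0.15,0,0,0,0,0,0,0.1,0,0,0,0,0,0,0,0,0,0,0,0,0,0]
}}

```text
time: 53.65
tool_pos: [0.4811, 0.3554, 0.0167]
ee_rot: [-3.139, 0.002, -1.585]
wrist_force: [1.4, 1.0, 3.3]
width: 0.0078
```

Call:
{"method": "send_rows", "body": {
  "rows": [0,0,50,0,0,0,0,0,0,60,0,0,0,0,6,-58,0,0,0,10,0,6,-58,0,0,0,10,0,6,-58,0,0,0,10,0,6,-58,0,0,0,10,0,7,-59,0,0,0,10,0,7,-59,0,0,0,10,0]
}}

```text
time: 54.65
tool_pos: [0.5167, 0.0124, 0.1244]
ee_rot: [3.14, 0.001, -0.561]
wrist_force: [0.8, -0.4, -3.0]
width: 0.0075
```

Call:
{"method": "send_rows", "body": {
  "rows": [0,0,0,0,0,10,0,0,0,0,0,0,10,0,0,0,0,0,0,3.3,0,0,0,-25,0,0,0,0,0,0,-18,0,0,0,0,0,0,-10,0,0,0,0,0,0,0,0,0,0,0,0,0,0,0,0,0,0]
}}

```text
time: 55.65
tool_pos: [0.5179, 0.0141, 0.0726]
ee_rot: [3.141, -0.001, -0.16]
wrist_force: [0.8, 1.2, -2.4]
width: 0.0077
```

Run:
```python
from h import *
s,o=snap("scene"); save("s22",s["color"],4,(220,160,400,300)); print(o["time"],o["tool_pos"],o["ee_rot"],o["width"])
```

```text
55.65 [0.51792502 0.01411432 0.07257728] [ 3.14104782e+00 -1.41418220e-03 -1.60072390e-01] 0.007726091725154041
```

View pics/s22.png

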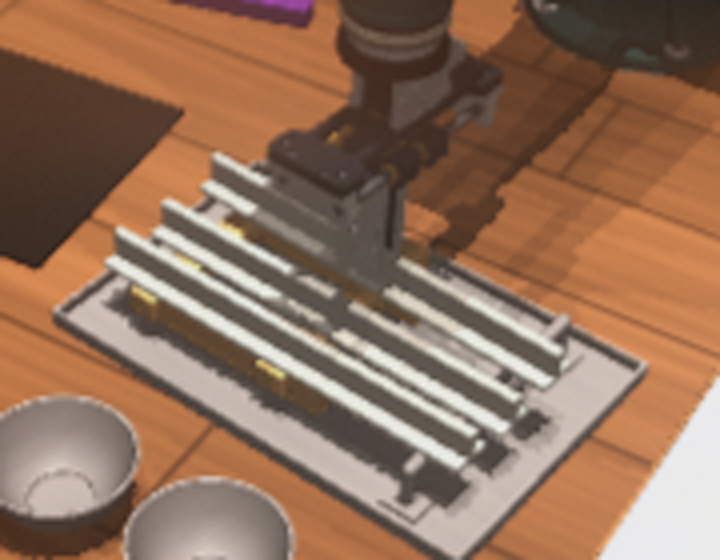

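Call:
{"method": "send_rows", "body": {
  "rows": [0.5,-8.5,0,0,0,1.7,0,0,0,-8,0,0,0,0,0,0,-5,0,0,0,0,0,0,-2,0,0,0,0,0,0,-1,0,0,0,0,0,0,-0.5,0,0,0,0,0,0,0,0,0,0,0,0,0,0,0,0,0,0]
}}

```text
time: 56.7
tool_pos: [0.5173, 0.0059, 0.0566]
ee_rot: [3.141, 0.001, -0.13]
wrist_force: [-4.6, 1.4, 5.3]
width: 0.0077
```

Call:
{"method": "send_rows", "body": {
  "rows": [0,0,0.5,0,0,0,0.1,0,0,0,0,0,0,0.14,0,0,0,0,0,0,0.18,0,0,0,0,0,0,0.2,0,0,30,0,0,0,0.2,0,0,50,0,0,0,0.2,-4,45,0,0,0,-10,0.2,-4,45,0,0,0,-10,0.2]
}}

```text
time: 57.7
tool_pos: [0.5106, 0.0963, 0.137]
ee_rot: [-3.141, -0.002, -0.487]
wrist_force: [0.0, 0.8, -0.1]
width: 0.019
```

Call:
{"method": "send_rows", "body": {
  "rows": [-3,47,0,0,0,-9,0.24,-3,47,0,0,0,-9,0.24,-3,47,0,0,0,-9,0.24,-3,47,0,0,0,-9,0.24,-4,47,0,0,0,-9,0.24,-4,47,0,0,0,-9,0.24,-4,47,0,0,0,-9,0.24,0,0,0,0,0,0,0.24]
}}

```text
time: 58.7
tool_pos: [0.4848, 0.4275, 0.1348]
ee_rot: [3.14, -0.0, -1.575]
wrist_force: [-0.9, -1.0, -0.1]
width: 0.0227
```

Run:
```python
from h import *
s,o=snap("wrist"); s,o=snap("wrist"); print(o["time"],o["tool_pos"],o["ee_rot"],o["joint_positions"]); save("w23b",s["color"],3,(150,0,415,190))
s,o=snap("top"); save("t23",s["color"],3,(90,140,340,300))
```

```text
58.75 [0.48538023 0.42557119 0.13500801] [ 3.14037007e+00 -1.20919583e-03 -1.57562642e+00] [ 6.32177136e-01  3.22531823e-01  1.23249310e+00 -2.44903869e-04
  1.58826976e+00  2.20780022e+00]
```

View pics/w23b.png

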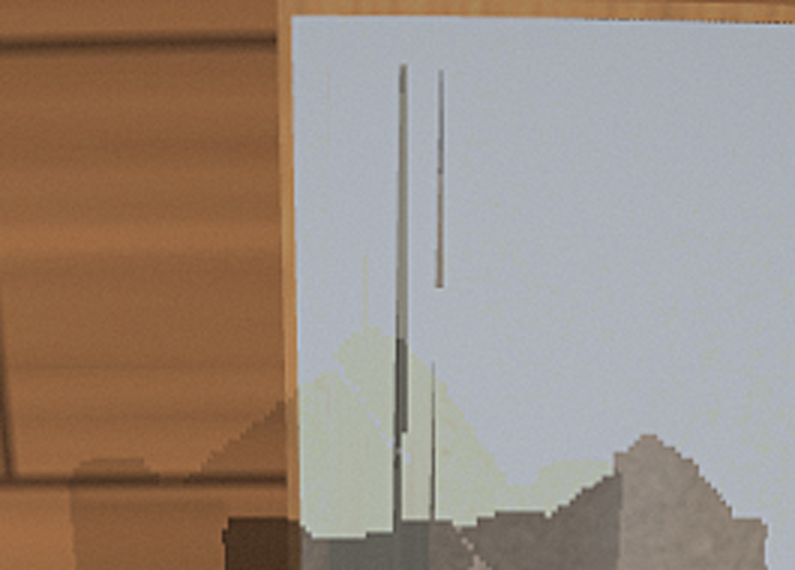

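View pics/t23.png

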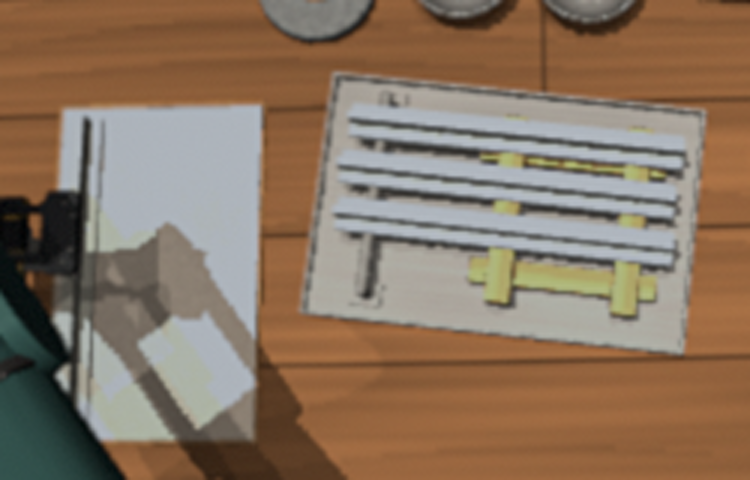

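Run:
```python
from h import *
s,o=snap("wrist"); print(o["tool_pos"])
for n,a,b in [(1,(400,66),(394,530))]:
    W=pix2w(s,o,np.array([a,b])/3+[150,0],.030); v=W[0]-W[1]; ang=np.degrees(np.arctan2(v[1],v[0]))
    y=W[0,1]+(.485-W[0,0])*v[1]/v[0]+.004
    print(n,"ang",ang.round(2),"end centre",(W[0,0]-.16).round(4),"web y at .485:",y.round(4))
```

```text
[0.48604911 0.42380569 0.13554833]
1 ang -1.0 end centre 0.48 web y at .485: 0.4263
```

Call:
{"method": "send_rows", "body": {
  "rows": [-1,1.5,-40,0,0,-0.7,0.24,0,0,-40,0,0,0,0.24,0,0,-28,0,0,0,0.24,0,0,-13,0,0,0,0.24,0,0,0,0,0,0,0.15,0,0,0,0,0,0,0.1,0,0,0,0,0,0,0,0,0,0,0,0,0,0]
}}

```text
time: 59.9
tool_pos: [0.486, 0.4272, 0.0168]
ee_rot: [-3.139, 0.002, -1.591]
wrist_force: [1.4, 1.1, 2.7]
width: 0.0081
```

Call:
{"method": "send_rows", "body": {
  "rows": [0,0,50,0,0,0,0,0,0,60,0,0,0,0,-2,-48,0,0,0,8,0,-2,-48,0,0,0,8,0,-2,-48,0,0,0,8,0,-2,-48,0,0,0,8,0,-2,-48,0,0,0,8,0,-1,-48,0,0,0,8,0]
}}

```text
time: 60.9
tool_pos: [0.4728, 0.1364, 0.1242]
ee_rot: [3.139, 0.0, -0.749]
wrist_force: [1.2, -0.2, -2.7]
width: 0.0075
```

Call:
{"method": "send_rows", "body": {
  "rows": [-1,-42,0,0,0,9,0,-1,-42,0,0,0,9,0,0,-43,0,0,0,9,0,0,0,0,0,0,8.6,0,0,0,-20,0,0,0,0,0,0,0,0,0,0,0,0,0,0,0,0,0,0,0,0,0,0,0,0,0]
}}

```text
time: 61.9
tool_pos: [0.4723, 0.0113, 0.1056]
ee_rot: [3.141, -0.001, -0.132]
wrist_force: [-0.3, 0.4, -2.5]
width: 0.0078
```

Call:
{"method": "send_rows", "body": {
  "rows": [0,0,-20,0,0,0,0,0,0,-14,0,0,0,0,0,0,-8,0,0,0,0,0,0,-4,0,0,0,0,0,0,-2,0,0,0,0,0,0,-1.5,0,0,0,0,0,0,0,0,0,0,0,0,0,0,0,0,0,0]
}}

```text
time: 62.9
tool_pos: [0.4722, 0.0111, 0.0567]
ee_rot: [3.141, -0.001, -0.132]
wrist_force: [-4.7, 0.2, 5.1]
width: 0.0077
```

Run:
```python
from h import *
s,o=snap("scene"); save("s24",s["color"],4,(220,160,400,300)); print(o["time"],o["tool_pos"],o["ee_rot"],o["width"],o["wrist_force"])
```

```text
62.9 [0.47215889 0.0111146  0.05674532] [ 3.14095130e+00 -1.14890084e-03 -1.32133067e-01] 0.00770038948933593 [-4.69838222  0.22995591  5.05208973]
```

View pics/s24.png

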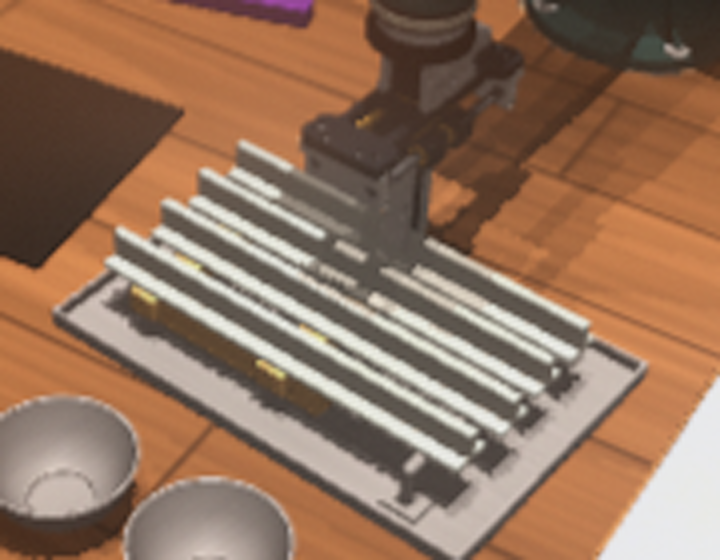

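Bar 1 is in place. I'll release it and back away for a clear final look.

Call:
{"method": "send_rows", "body": {
  "rows": [0,0,0.5,0,0,0,0.1,0,0,0,0,0,0,0.14,0,0,0,0,0,0,0.18,0,0,0,0,0,0,0.2,0,0,30,0,0,0,0.2,0,0,50,0,0,0,0.2,0,0,50,0,0,0,0.2,0,0,20,0,0,0,0.2]
}}

```text
time: 63.95
tool_pos: [0.4734, 0.011, 0.2097]
ee_rot: [3.141, -0.006, -0.132]
wrist_force: [-0.0, -0.2, -0.1]
width: 0.0187
```

Call:
{"method": "send_rows", "body": {
  "rows": [0,60,0,0,0,0,0.2,0,60,0,0,0,0,0.2,0,60,0,0,0,0,0.2,0,60,0,0,0,0,0.2,0,60,0,0,0,0,0.2,0,50,0,0,0,0,0.2,0,0,0,0,0,0,0.2,0,0,0,0,0,0,0.2]
}}

```text
time: 64.95
tool_pos: [0.4718, 0.3607, 0.2054]
ee_rot: [3.14, 0.0, -0.132]
wrist_force: [0.2, 0.3, 0.6]
width: 0.0185
```

Run:
```python
from h import *
s,o=snap("scene"); save("s25",s["color"],4,(220,160,400,310)); save("s25f",s["color"],1); print(o["time"],o["tool_pos"],o["wrist_force"])
s,o=snap("top"); save("t25",s["color"],5,(185,155,335,265)); save("t25f",s["color"],1)
```

```text
64.95 [0.47182233 0.3607411  0.20541941] [0.23003741 0.27270223 0.63393839]
```

View pics/s25.png

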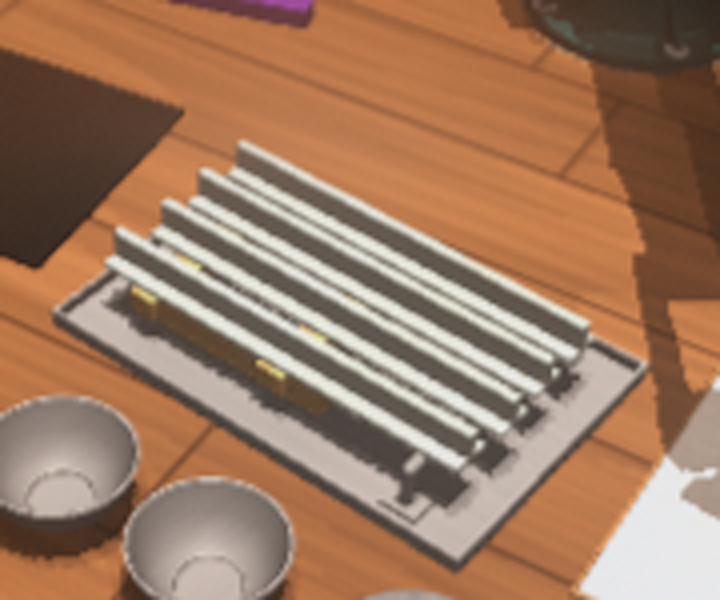

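View pics/t25.png

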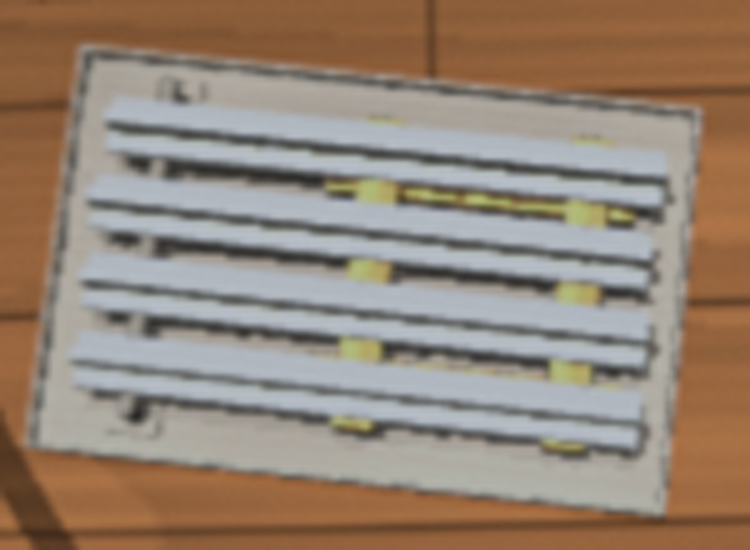

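View pics/t25f.png

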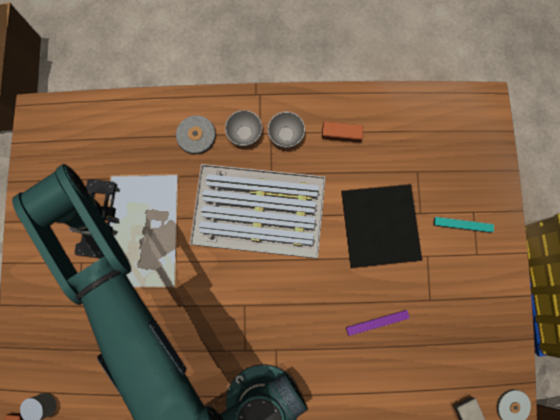

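Run:
```python
from h import *
s,o=snap("top"); c=np.array([.5415,.0025]); a=np.radians(-7.4); ex=np.array([np.cos(a),np.sin(a)]); ey=np.array([-ex[1],ex[0]])
for p,q in [((107,122),(664,183)),((89,198),(652,262)),((82,280),(646,339)),((72,358),(638,420))]:
    W=pix2w(s,o,np.array([p,q])/5+[185,155],.070)[:,:2]; v=W[0]-W[1]; m=W.mean(0)-c
    print("tray x",round(m@ex+.004,4),"y",round(m@ey,4),"len",np.linalg.norm(v).round(4),"ang off",round(np.degrees(np.arctan2(v[1],v[0]))-82.6,2))
```

```text
tray x 0.0642 y -0.0066 len 0.3162 ang off -0.33
tray x 0.0191 y -0.0033 len 0.3179 ang off -0.49
tray x -0.0261 y -0.005 len 0.3163 ang off 0.11
tray x -0.071 y -0.0051 len 0.3159 ang off -0.1
```

Run:
```python
from bench import *
print(close_job())
```

```text
the job is handed in; nothing more can be done
None
```

The crib is built and all four bars are laid across the rail and the upper slats. I handed the job in at about 65 s of the 210 s; no verdict was given.

**Crib:** two slats lie lengthwise on the tray floor, 120 mm apart, with the other two crosswise on top at about y = 0 and y = −120 mm in the tray.

**Slat that rolled:** the third slat rolled onto its narrow side when I closed on it off-centre. A slow push and two tilted releases failed to right it. A fast finger flick did, and I confirmed its 24 mm width before using it.

**Knocked bar:** bar 2 had been knocked against bar 3, so I measured it again and picked it up from its new place.

**Last checks, top camera (calibration good to about 2 mm):**

| Bar | Tray x (mm) | Tray y (mm) | Off lengthwise |
|---|---|---|---|
| bar 4 | +64 | −7 | 0.3° |
| bar 3 | +19 | −3 | 0.5° |
| bar 2 | −26 | −5 | 0.1° |
| bar 1 | −71 | −5 | 0.1° |

- **Gaps:** bar spacing is about 45 mm, which leaves about 13 mm between flanges.
- **Level:** the bars look level in the scene view, but I did not measure their tilt or height. The bar webs read 316–318 mm long against a true 320 mm.
- **Left alone:** the bowls, buffing wheel, compound and both look-alikes appear where they were. I checked these by eye in the picture only.

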